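# Fetch the clay house from behind the containers

## Task

Move the three containers (tumbler, square flask, jar) that stand in front of the little clay house out of the tray onto the dark rubber mat, all three together, then set the house upright in the middle of the round turntable. After that put every container back in the tray on the very spot where it stood at the start. Keep everything upright, set things down without dropping them, and leave the mug, lamp head and spatula alone.

Things in the scene. Friction and masses are not known exactly. Their poses are not given: they have to be found in the camera images.
- tumbler: red plastic drinking tumbler, open at the top, empty, 100 mm tall, outer diameter 48 mm at the foot widening to 60 mm at the rim, wall 3 mm; stands in the tray in front of the house. Origin: centre of its underside, z up. About 80 g. Its place in the row of three (left, middle, right) changes.
- flask: white plastic flask of square section, 46 x 46 mm, body 86 mm tall, with a black round cap 28 mm in diameter on top (100 mm tall in all); stands in the tray in front of the house. Origin: centre of its underside, x and y normal to its flat sides, z up. About 200 g.
- jar: round amber glass jar with a paper band, diameter 52 mm, 86 mm tall, plus a steel lid 55 mm in diameter and 19 mm high (105 mm tall in all); stands in the tray in front of the house. Origin: centre of its underside, z up. About 220 g.
- house: little solid house of fired clay with a gable roof, 40 mm (its x) by 60 mm (its y), walls 34 mm high, ridge along y at 48 mm; about 200 g. Stands in the tray behind the containers (on their +x side as the robot sees it), 5 to 15 mm from them, so there is no room for a gripper until they are gone. Origin: centre of its underside, z up.
- tray: fixed shallow wooden tray on the table, 200 mm (its x, away from the robot) by 260 mm (its y), floor 6 mm thick, rim 6 mm wide and 16 mm high above the table. Origin: centre of its underside; z up. The containers stand in a row along its y about 45 mm on its -x side, some 80 mm apart; the house stands near its x = 18 mm.
- mat: fixed dark rubber mat on the table, 300 mm (its x) by 130 mm (its y), 4 mm thick, left or right of the tray: the side area. Origin: centre of its underside, z up.
- wheel: fixed sculptor's turntable (it does not turn): round aluminium disc 150 mm in diameter with engraved rings, top 45 mm above the table, on the other side of the tray from the mat. Origin: centre of its underside on the table, on the disc's axis.
- mug: bystander: green mug, 80 mm wide, 95 mm tall, on the table beyond the tray. Origin: centre of its underside.
- lamp: bystander: aluminium lamp head lying mouth down, 150 mm in diameter, 107 mm tall, on the table beyond the tray. Origin: centre of its underside.
- knife: bystander: modelling spatula 170 mm long lying on the table beyond the tray. Origin: on its underside, x along its length.
Things that resemble listed ones, but are neither listed nor needed, are in the scene too. Of the things that look like the wheel, take the one that is farthest to the robot's left at the start.

How it is judged:
By the outcome, as a careful person would: the job done as asked, in the order asked, and still so for the second after the job is handed in, with the robot touching nothing.
It also fails if it takes over 141 s, if anything falls off the work surface, if the arm or the gripper's body presses on something with over 40 N, if the wrist force passes 120 N, or if a joint passes its speed limit or range.

## Robot

A 7-joint arm with a two-finger parallel gripper is mounted at the origin on the work surface. World frame = base frame: x ahead of the robot, y to its left, z up, the work surface at z = 0. Lengths are in m, angles in degrees, forces in N, time in s.
With the tool pointing down it reaches from about 0.425 to 0.95 m from the base axis. Payload 4.7 kg.
Tool frame: the origin (TCP) lies midway between the tips of the shut fingers; the grasp point (between the pads) lies 19 mm behind it (ctrl.grasp_offset is the distance from the TCP to the grasp point, in m); z points along the fingers, y is the line along which they close (so a half turn about z gives the same grasp; the last joint's range is limited). The gripper opens to 87 mm and grips with 3 to 60 N. Pads are 19 mm wide; open, the fingers measure 117 mm over their backs; the gripper's body (75 mm by 190 mm) begins 51 mm behind the grasp point.
Start: joints at [-1.656, 26.849, -2.785, 87.806, 1.381, 65.374, -4.715], TCP at [0.675, 0, 0.223] pointing down, gripper open.
Joint ranges: [-148.3, 148.3], [-19.14, 114.17], [-79.39, 73.82], [5.75, 140.21], [-59.74, 239.74], [12.07, 113.84], [-152.46, 152.46]. Speed limits (degrees/s): [147.25, 147.25, 180, 180, 180, 180, 180].

## Interface

Orientations are given as a 3x3 rotation matrix whose columns are the frame's x, y, z axes.
In Python, from plant import ctrl gives the robot as it stands. The module is installed in compiled form; this text tells all that it offers.
- The arm moves only by the tool arm_command, never from a script. Its argument "plan" is a list of rows, each a list of 7 numbers: the shift along the tool's x, y, z in units of 40 cm (1.0 is 40 cm), then the turn, a rotation vector about the tool's x, y, z in units of 180 degrees (1.0 is 180 degrees), then the finger opening in mm, from 0 to 87. A call has 1 to 5 rows; each row shifts and turns the commanded pose from where the row before left it, along the tool's axes as they then stand; what a row does not reach is not made up. A row lasts 1/10 s, in which the tool goes at most 50 mm and 8.59 degrees, less where a joint would pass 70% of its speed; a pose out of reach is approached as far as the arm can. A call with a number of a shift or a turn outside -1 to 1 is refused whole. A call with a gripper value outside its range is refused whole. The fingers move at their own pace and stop on an object; "grip_force" is the grip in N (left out, the last holds). Time passes only in rows, so rows that do not move let the fingers close. It gives the time, the measured TCP pose, the force, the opening and the grip force at its end, in the units of the state.
- ctrl.state(): the state, without advancing time (a new reading comes with each control period).
- ctrl.capture(name): name is "scene" or "side" or "wrist"; returns a dict with "image" (384x512x3 uint8, blue, green, red), "mtx" (3x3 intrinsics, pixels), "pose" (4x4, takes a point from camera to world coordinates). Camera axes: x right, y up, looking along -z (the intrinsics and any distortion apply to the point x, -y, -z); pixel columns grow to the right and rows downward; lengths in m; the calibration is good to about 2 mm. A picture is of the moment at which its call begins. There is no depth.
- ctrl.job_done(): hands the job in; it is judged then, once.
The state is a dict: "t": time; "joints": joint angles; "qvel": joint speeds; "effort": joint torques, N m; "ee_pos": TCP position; "ee_rot": TCP orientation; "force": force on the tool from outside, world axes, zero at the start; "ft_torque": the same for the moment, N m; "grip_width": finger opening in m; "gripper_force": force on a finger pad.
Only numpy, scipy, OpenCV 4.12 (cv2) and the standard library are available. Lean on these libraries where they do the work, as an engineer would, in place of code of your own. Each camera call takes 0.05 s, during which the arm holds its last target. There are 200 camera calls.

## Working session

There is one attempt and no reset: what is moved stays moved. The work goes in short steps, Python scripts to look and compute and a tool call to move; the robot and the scene stay as the last step left them, time stands still between calls to the robot, and variables do not carry over. Pictures are saved under pics/ and viewed, at most 14 in all, crops included, and the job is handed in when it is done.

Besides the shell and the picture viewer there is one more tool, called after "Call:" by a JSON object that holds its "name" and its "arguments", one argument or row to a line. arm_command: Moves the arm, as the interface text tells. Its arguments: {"type":"object","properties":{"plan":{"type":"array"},"grip_force":{"type":"number"}},"required":["plan"]}

```bash
mkdir -p pics
cat > h.py <<'E'
import numpy as np, cv2
from plant import ctrl
def cap(n,f=None):
    c=ctrl.capture(n)
    if f: cv2.imwrite(f'pics/{f}.png',c['image']); np.savez(f'pics/{f}.npz',**c)
    return c
def ray(c,u,v):
    d=np.linalg.inv(c['mtx'])@[u,v,1]; d=np.array([d[0],-d[1],-d[2]])
    P=np.array(c['pose']); return P[:3,3],P[:3,:3]@d
def onz(c,u,v,z):
    o,d=ray(c,u,v); return o+d*(z-o[2])/d[2]
def tri(c1,p1,c2,p2):
    o1,d1=ray(c1,*p1);o2,d2=ray(c2,*p2)
    t=np.linalg.lstsq(np.c_[d1,-d2],o2-o1,rcond=None)[0]
    a=o1+d1*t[0];b=o2+d2*t[1]; return (a+b)/2,np.linalg.norm(a-b)
def proj(c,p):
    P=np.array(c['pose']);q=P[:3,:3].T@(np.array(p)-P[:3,3]);q=np.array([q[0],-q[1],-q[2]])
    q=c['mtx']@q;return q[:2]/q[2]
def load(f): return dict(np.load(f'pics/{f}.npz'))
E
python3 - <<'E'
from h import *
ims=[]
for n in ('scene','side','wrist'):
    c=cap(n,n+'0'); ims.append(c['image']); print(n,np.round(c['mtx'],1).tolist(),np.round(c['pose'],3).tolist(), [k for k in c])
s=ctrl.state();print(s['ee_pos'],s['ee_rot'],s['t'],ctrl.grasp_offset)
E
```

```text
scene [[424.9, 0.0, 252.4], [0.0, 424.9, 187.3], [0.0, 0.0, 1.0]] [[0.661, -0.487, 0.57, 1.332], [0.75, 0.434, -0.499, -0.699], [-0.004, 0.758, 0.652, 0.847], [0.0, 0.0, 0.0, 1.0]] ['image', 'mtx', 'pose']
side [[392.3, 0.0, 256.2], [0.0, 392.3, 191.7], [0.0, 0.0, 1.0]] [[0.961, 0.149, -0.234, 0.319], [-0.278, 0.523, -0.806, -1.143], [0.002, 0.839, 0.544, 0.757], [0.0, 0.0, 0.0, 1.0]] ['image', 'mtx', 'pose']
wrist [[316.7, 0.0, 260.6], [0.0, 316.7, 196.3], [0.0, 0.0, 1.0]] [[1.0, -0.002, 0.001, 0.674], [0.001, 0.963, 0.269, 0.074], [-0.002, -0.269, 0.963, 0.384], [0.0, 0.0, 0.0, 1.0]] ['image', 'mtx', 'pose']
[6.74546950e-01 9.44233657e-06 2.21743509e-01] [[-4.67583478e-05  9.99998886e-01 -1.49188329e-03]
 [ 9.99999996e-01  4.66362034e-05 -8.19072897e-05]
 [-8.18376227e-05 -1.49188711e-03 -9.99998884e-01]] 0.15 0.0187
```

View pics/scene0.png

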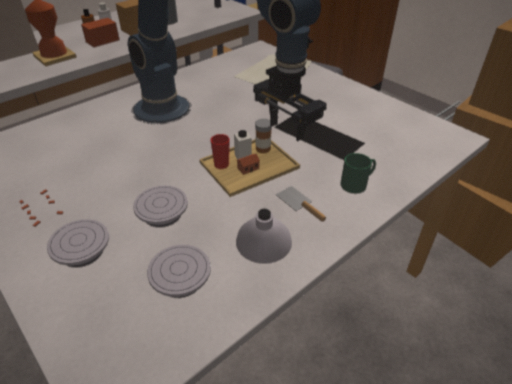

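View pics/side0.png

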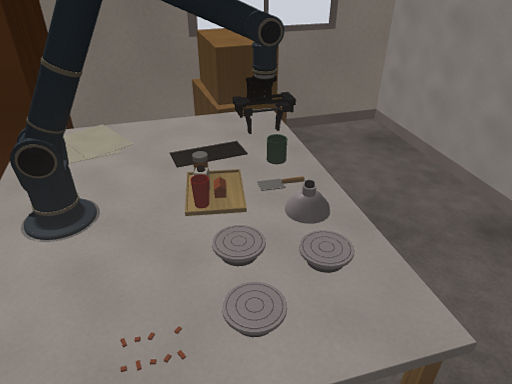

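View pics/wrist0.png

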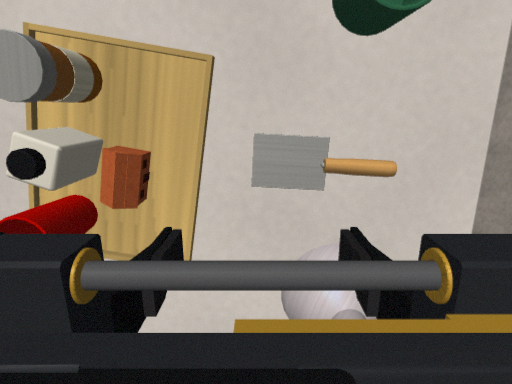

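The scene view shows the tray around (250,163) with the tumbler (221,150), flask (243,145), jar (263,135) and house (248,163). The mat is at (320,137), and there are three turntable-like discs at (160,205), (78,242) and (178,270). The side view shows the discs at (238,243), (326,250) and (255,306). The wrist view shows the tray's right half and the house at (126,178).

Run:
```python
from h import *
S,D,W=load('scene0'),load('side0'),load('wrist0')
for n,a,b in (('w1',(160.5,204),(238.5,242)),('w2',(178.5,269),(326,248)),('w3',(78,241),(254.5,305))):
    print(n,tri(S,a,D,b))
# tray corners at z .016 scene
for p in ((201,163),(267,142),(299,165),(236,188)): print('trayS',onz(S,*p,.016).round(3))
for p in ((188,171),(243,171),(245,211),(186,213)): print('trayD',onz(D,*p,.016).round(3))
for p in ((280,123),(300,118),(363,143),(348,156)): print('matS',onz(S,*p,.004).round(3))
for p in ((170,153),(237,144),(247,153),(176,164)): print('matD',onz(D,*p,.004).round(3))
print('W tray',onz(W,213,56,.016),onz(W,26,24,.016),onz(W,190,262,.016))
print('base',onz(D,60,215,0),'mug',onz(D,276,162,0),'lamp',onz(D,307,212,0))
```

```text
w1 (array([ 0.50808199, -0.31791631,  0.03967411]), np.float64(0.003486490280592994))
w2 (array([ 0.73290672, -0.40886269,  0.04040592]), np.float64(0.00247771191731757))
w3 (array([ 0.48921877, -0.5493393 ,  0.04229885]), np.float64(0.00497031135067578))
trayS [ 0.406 -0.107  0.016]
trayS [0.461 0.131 0.016]
trayS [0.623 0.12  0.016]
trayS [ 0.576 -0.102  0.016]
trayD [0.43  0.165 0.016]
trayD [0.63  0.108 0.016]
trayD [ 0.571 -0.145  0.016]
trayD [ 0.387 -0.103  0.016]
matS [0.391 0.263 0.004]
matS [0.415 0.343 0.004]
matS [0.673 0.387 0.004]
matS [0.687 0.289 0.004]
matD [0.381 0.356 0.004]
matD [0.669 0.363 0.004]
matD [0.689 0.269 0.004]
matD [0.394 0.254 0.004]
W tray [0.62230563 0.12750494 0.016     ] [0.42732653 0.15833848 0.016     ] [ 0.58323716 -0.11648786  0.016     ]
base [-0.00598839  0.02067631  0.        ] mug [0.78233066 0.16832947 0.        ] lamp [ 0.77124476 -0.1846286   0.        ]
```

Call:
{"name": "arm_command", "arguments": {
  "plan": [
    [0,-0.1,-0.07,0,0,0,87],
    [0,-0.1,-0.07,0,0,0,87],
    [0,0,-0.05,0,0,0,87],
    [0,0,0,0,0,0,87]
  ]
}}

```text
t: 0.55
ee_pos: [0.5959, 0.0001, 0.3021]
ee_rot: [[0.0, 1.0, 0.007], [1.0, -0.0, 0.0], [0.0, 0.007, -1.0]]
force: [0.6, -0.3, 0.4]
grip_width: 0.0868
gripper_force: 0.0
```

Run:
```python
from h import *
cap('wrist','wa');print(ctrl.state()['ee_pos'])
```

```text
[5.95501707e-01 4.53768572e-05 2.99939147e-01]
```

Call:
{"name": "arm_command", "arguments": {
  "plan": [
    [0,-0.1,0,0,0,0,87],
    [0,-0.1,0,0,0,0,87],
    [0,-0.1,0,0,0,0,87],
    [0,0,0,0,0,0,87]
  ]
}}

```text
t: 1.0
ee_pos: [0.4704, -0.0002, 0.2968]
ee_rot: [[-0.0, 1.0, -0.005], [1.0, 0.0, -0.001], [-0.001, -0.005, -1.0]]
force: [1.3, -0.3, -0.9]
grip_width: 0.0868
gripper_force: 0.0
```

Run:
```python
from h import *
b=cap('wrist','wb');print(ctrl.state()['ee_pos'],ctrl.state()['t'])
a=load('wa')
cv2.imwrite('pics/wab.png',np.vstack([a['image'][:290],b['image'][:290]]))
```

```text
[ 4.73177493e-01 -1.07682390e-04  2.97385969e-01] 1.05
```

View pics/wab.png

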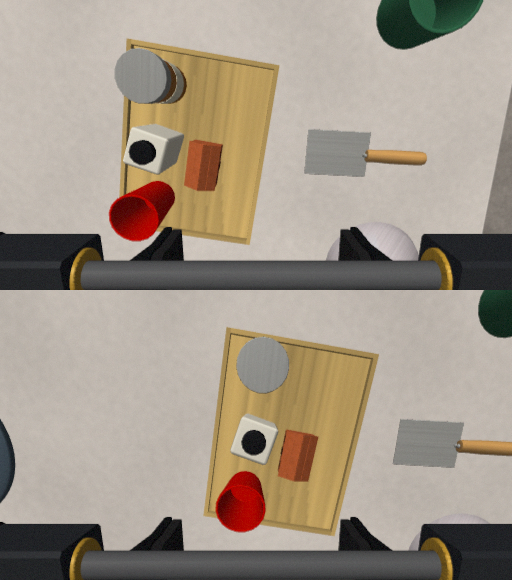

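View A shows the jar lid at (142,76), flask cap at (142,152), tumbler rim at (138,216) and house at (204,166). View B has them at (262,75), (254,152), (241,213) and (298,165), with the tray corners at (229,39), (377,65), (333,243) and (207,225).

```bash
cat > m.py <<'E'
from h import *
def blob(c,kind,roi):
    x0,y0,x1,y1=roi; im=cv2.GaussianBlur(c['image'],(3,3),0)[y0:y1,x0:x1]; hsv=cv2.cvtColor(im,cv2.COLOR_BGR2HSV)
    H,S,V=[hsv[...,i].astype(int) for i in range(3)]
    m={'red':(S>150)&((H<6)|(H>174)),'gray':(S<28)&(V<165)&(V>60),'black':V<60,'white':(S<60)&(V>110),'brick':(S>90)&((H<13)|(H>175))&(V>40)}[kind].astype(np.uint8)
    m=cv2.morphologyEx(m,cv2.MORPH_OPEN,np.ones((3,3)))
    k=max(cv2.findContours(m,cv2.RETR_EXTERNAL,cv2.CHAIN_APPROX_NONE)[0],key=cv2.contourArea)
    return k.reshape(-1,2)+[x0,y0]
def circ(p):
    p=np.asarray(p,float);A=np.c_[2*p,np.ones(len(p))];s=np.linalg.lstsq(A,(p**2).sum(1),rcond=None)[0]
    return s[:2],np.sqrt(s[2]+s[0]**2+s[1]**2)
E
python3 - <<'E'
from m import *
a,b=load('wa'),load('wb')
for n,kind,ra,rb in (('lid','gray',(105,40,175,110),(230,40,295,110)),('cap','black',(125,135,160,168),(236,135,272,170))):
    r=[]
    for c,R in((a,ra),(b,rb)):
        e=cv2.fitEllipse(cv2.convexHull(blob(c,kind,R).astype(np.int32))); r.append(e)
    X,g=tri(a,r[0][0],b,r[1][0]); print(n,X.round(4),round(g,4))
    for c,e in((a,r[0]),(b,r[1])):
        d=abs((X-c['pose'][:3,3])@c['pose'][:3,2]); print('  ',np.round(e[0],1),np.round(e[1],1),'diam mm',np.round(np.array(e[1])*d/c['mtx'][0,0]*1e3,1))
# tumbler rim: hull points on side away from foot, refine
r=[]
for c,R in((a,(95,170,180,250)),(b,(205,175,280,250))):
    k=cv2.convexHull(blob(c,'red',R).astype(np.int32)).reshape(-1,2); pc=proj(c,[.45,-.08,.106]);pf=proj(c,[.45,-.08,.006]);d=(pf-pc)/np.linalg.norm(pf-pc)
    kk=blob(c,'red',R); q=kk@d; kk=kk[q<q.min()+25]; r.append(circ(kk)); 
X,g=tri(a,r[0][0],b,r[1][0]); print('tumbler rim',X.round(4),round(g,4),r, [onz(c,*e[0],.106).round(4) for c,e in((a,r[0]),(b,r[1]))])
d=abs((X-b['pose'][:3,3])@b['pose'][:3,2]);print('rad',[e[1]*d/317 for e in r])
for c,P in((a,[(127,39),(278,66),(248,243)]),(b,[(228,38),(378,64),(333,244),(206,225)])): print([onz(c,*p,.016).round(4).tolist() for p in P])
# white and brick
for c,R,R2 in((a,(120,118,188,178),(183,132,226,195)),(b,(228,118,282,180),(275,135,322,195))):
    k=blob(c,'white',R).astype(np.int32);print('white',[x.ravel().tolist() for x in cv2.approxPolyDP(cv2.convexHull(k),3,True)])
    k=blob(c,'brick',R2).astype(np.int32);print('brick',[x.ravel().tolist() for x in cv2.approxPolyDP(cv2.convexHull(k),2.5,True)])
cr=lambda c,x0,y0,x1,y1:cv2.resize(c['image'][y0:y1,x0:x1],None,fx=4,fy=4,interpolation=cv2.INTER_CUBIC)
cv2.imwrite('pics/cr.png',cr(b,200,110,350,250))
E
```

```text
lid [0.4706 0.1068 0.1073] 0.0007
   [141.5  75.9] [50.8 57.8] diam mm [53.6 61. ]
   [262.4  74.4] [50.7 54.4] diam mm [52.8 56.7]
cap [0.4607 0.0252 0.0996] 0.0
   [142.2 151.9] [22.6 25.4] diam mm [26.  29.1]
   [253.4 152.1] [22.7 23.3] diam mm [25.7 26.4]
tumbler rim [ 0.4447 -0.0514  0.1008] 0.0014 [(array([134.9426277 , 214.85668469]), np.float64(25.22676613068782)), (array([240.32630042, 216.80709489]), np.float64(24.32373298753384))] [array([ 0.4469, -0.0489,  0.106 ]), array([ 0.445 , -0.0503,  0.106 ])]
rad [np.float64(0.030171707008755908), np.float64(0.029091661660363297)]
[[0.4249, 0.1594, 0.016], [0.6201, 0.1274, 0.016], [0.578, -0.1255, 0.016]]
[[0.4266, 0.1593, 0.016], [0.6208, 0.1286, 0.016], [0.5783, -0.125, 0.016], [0.387, -0.095, 0.016]]
white [[181, 133], [160, 172], [124, 162], [133, 127], [156, 124]]
brick [[190, 141], [221, 145], [213, 189], [195, 189], [185, 185]]
white [[246, 124], [276, 137], [265, 173], [231, 161]]
brick [[287, 140], [316, 147], [307, 190], [279, 185]]
```

View pics/cr.png

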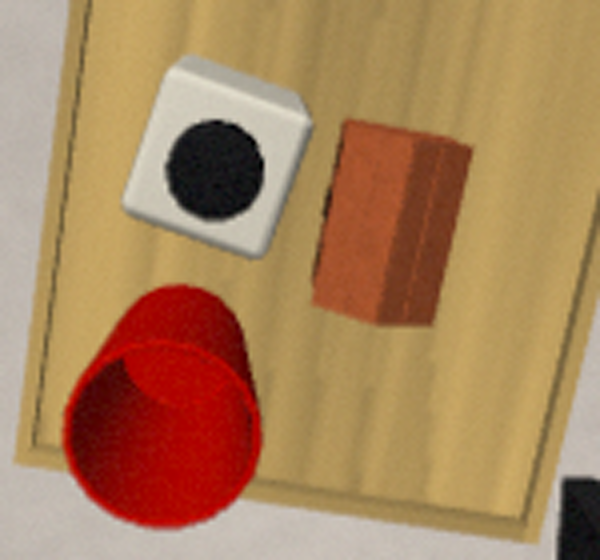

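The heights from two wrist positions (lid .107, cap .100, rim .101 m) agree with the text to about 5 mm, and the row spacing and tray geometry fit as well. The crop shows the flask turned about -19.5° and the house about -11.5°. I'll start with the jar, gripping along x by its lid, above the house.

Call:
{"name": "arm_command", "arguments": {
  "plan": [
    [0.089,-0.006,0.08,0,0,0,80],
    [0.089,0,0.08,0,0,0,80],
    [0.089,0,0.08,0,0,0,80],
    [0,0,0.1,0,0,0,80],
    [0,0,0,0,0,0,80]
  ]
}}

```text
t: 1.55
ee_pos: [0.4695, 0.1069, 0.1571]
ee_rot: [[-0.003, 1.0, -0.012], [1.0, 0.002, -0.003], [-0.003, -0.012, -1.0]]
force: [0.1, -1.3, 0.0]
grip_width: 0.0802
gripper_force: 0.0
```

Call:
{"name": "arm_command", "arguments": {
  "plan": [
    [0,0,0,0,0,0,80],
    [0,0,0,0,0,0,80]
  ]
}}

```text
t: 1.75
ee_pos: [0.4745, 0.1064, 0.164]
ee_rot: [[0.002, 1.0, 0.003], [1.0, -0.002, 0.001], [0.001, 0.003, -1.0]]
force: [-0.5, 0.5, 0.3]
grip_width: 0.0802
gripper_force: 0.0
```

Run:
```python
from h import *
c=cap('wrist','wc'); s=ctrl.state();print(s['ee_pos'],s['ee_rot'].round(4) if hasattr(s['ee_rot'],'round') else s['ee_rot'],s['t'],s['force'],c['pose'][:3,3])
```

```text
[0.47449722 0.10644171 0.16432931] [[ 1.9e-03  1.0e+00  3.6e-03]
 [ 1.0e+00 -1.9e-03  8.0e-04]
 [ 8.0e-04  3.6e-03 -1.0e+00]] 1.8 [0.04061238 0.46226787 0.18959861] [0.47357893 0.18019675 0.32670121]
```

View pics/wc.png

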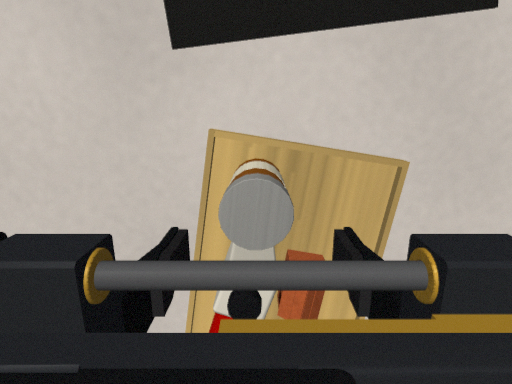

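The jar lid is centred at (256,211) between the fingers. The mat's near edge runs from (173,48) to (497,7).

Run:
```python
from m import *
c=load('wc')
e=cv2.fitEllipse(cv2.convexHull(blob(c,'gray',(212,170,300,255)).astype(np.int32)));print(e,onz(c,256,211,.111),onz(c,*e[0],.111))
print(onz(c,173,48,.004),onz(c,497,7,.004))
```

```text
((255.8353271484375, 212.37063598632812), (72.65354919433594, 76.86966705322266), 1.816593885421753) [0.47087329 0.10921679 0.111     ] [0.47075036 0.10818354 0.111     ]
[0.39269327 0.23440041 0.004     ] [0.68941548 0.2685347  0.004     ]
```

Call:
{"name": "arm_command", "arguments": {
  "plan": [
    [0,0,0,0,0,0,80],
    [0,0,0,0,0,0,80]
  ]
}}

```text
t: 2.0
ee_pos: [0.4734, 0.1066, 0.1638]
ee_rot: [[0.001, 1.0, 0.002], [1.0, -0.001, 0.001], [0.001, 0.002, -1.0]]
force: [-0.1, 0.3, -0.1]
grip_width: 0.0799
gripper_force: 0.0
```

Call:
{"name": "arm_command", "arguments": {
  "plan": [
    [0.004,-0.006,0.08,0,0,0,80],
    [0,0,0.08,0,0,0,80],
    [0,0,0.045,0,0,0,80],
    [0,0,0,0,0,0,80],
    [0,0,0,0,0,0,80]
  ]
}}

```text
t: 2.5
ee_pos: [0.4708, 0.1085, 0.0813]
ee_rot: [[0.0, 1.0, 0.001], [1.0, -0.0, 0.0], [0.0, 0.001, -1.0]]
force: [-0.8, -0.8, 0.3]
grip_width: 0.08
gripper_force: 0.0
```

Call:
{"name": "arm_command", "arguments": {
  "plan": [
    [0,0,0,0,0,0,80],
    [0,0,0,0,0,0,80],
    [0,0,0,0,0,0,80],
    [0,0,0,0,0,0,62]
  ]
}}

```text
t: 2.9
ee_pos: [0.4706, 0.1085, 0.0811]
ee_rot: [[-0.0, 1.0, 0.001], [1.0, 0.0, 0.0], [0.0, 0.001, -1.0]]
force: [-0.3, -0.2, 0.4]
grip_width: 0.0771
gripper_force: 0.0
```

Call:
{"name": "arm_command", "arguments": {
  "plan": [
    [0,0,0,0,0,0,50],
    [0,0,0,0,0,0,50],
    [0,0,0,0,0,0,50],
    [0,0,0,0,0,0,50],
    [0,0,0,0,0,0,50]
  ],
  "grip_force": 20
}}

```text
t: 3.4
ee_pos: [0.4705, 0.1085, 0.0806]
ee_rot: [[-0.0, 1.0, 0.001], [1.0, 0.0, 0.0], [0.0, 0.001, -1.0]]
force: [0.7, -0.2, -0.2]
grip_width: 0.0543
gripper_force: 20.0
```

Call:
{"name": "arm_command", "arguments": {
  "plan": [
    [0,0,-0.03,0,0,0,50],
    [0,0,-0.05,0,0,0,50],
    [0,0,-0.06,0,0,0,50],
    [0,0,-0.04,0,0,0,50],
    [0.044,0.031,-0.02,0,0,0,50]
  ]
}}

```text
t: 3.9
ee_pos: [0.4816, 0.1236, 0.1622]
ee_rot: [[0.003, 1.0, -0.0], [1.0, -0.003, -0.002], [-0.002, -0.0, -1.0]]
force: [0.9, 0.9, -2.5]
grip_width: 0.0541
gripper_force: 20.0
```

Call:
{"name": "arm_command", "arguments": {
  "plan": [
    [0.08,0.056,0,0,0,0,50],
    [0.08,0.056,0,0,0,0,50],
    [0.08,0.056,0,0,0,0,50],
    [0.08,0.056,0,0,0,0,50],
    [0.08,0.056,0,0,0,0,50]
  ]
}}

```text
t: 4.4
ee_pos: [0.5947, 0.2869, 0.1607]
ee_rot: [[0.0, 1.0, -0.001], [1.0, -0.0, -0.001], [-0.001, -0.001, -1.0]]
force: [1.2, -0.5, -2.3]
grip_width: 0.0543
gripper_force: 20.0
```

Call:
{"name": "arm_command", "arguments": {
  "plan": [
    [0.06,0.042,0,0,0,0,50],
    [0.04,0.028,0,0,0,0,50],
    [0,0,0,0,0,0,50],
    [0,0,0,0,0,0,50],
    [0,0,0,0,0,0,50]
  ]
}}

```text
t: 4.9
ee_pos: [0.6221, 0.3244, 0.1604]
ee_rot: [[0.001, 1.0, -0.001], [1.0, -0.001, -0.002], [-0.002, -0.001, -1.0]]
force: [0.3, 0.1, -1.8]
grip_width: 0.0543
gripper_force: 20.0
```

Call:
{"name": "arm_command", "arguments": {
  "plan": [
    [0,0,0.05,0,0,0,50],
    [0,0,0.05,0,0,0,50],
    [0,0,0.04,0,0,0,50],
    [0,0,0,0,0,0,50],
    [0,0,0,0,0,0,50]
  ]
}}

```text
t: 5.4
ee_pos: [0.6227, 0.3256, 0.1048]
ee_rot: [[0.0, 1.0, 0.0], [1.0, -0.0, -0.0], [-0.0, 0.0, -1.0]]
force: [0.2, 0.9, -2.6]
grip_width: 0.0539
gripper_force: 20.0
```

Call:
{"name": "arm_command", "arguments": {
  "plan": [
    [0,0,0.04,0,0,0,50],
    [0,0,0.015,0,0,0,50],
    [0,0,0.005,0,0,0,50],
    [0,0,0,0,0,0,50],
    [0,0,0,0,0,0,50]
  ]
}}

```text
t: 5.9
ee_pos: [0.6228, 0.3262, 0.0808]
ee_rot: [[0.0, 1.0, 0.001], [1.0, -0.0, 0.0], [0.0, 0.001, -1.0]]
force: [0.0, 0.0, -3.1]
grip_width: 0.0542
gripper_force: 20.0
```

Call:
{"name": "arm_command", "arguments": {
  "plan": [
    [0,0,0.003,0,0,0,50],
    [0,0,0,0,0,0,50],
    [0,0,0,0,0,0,50]
  ]
}}

```text
t: 6.2
ee_pos: [0.6227, 0.3261, 0.0796]
ee_rot: [[0.0, 1.0, 0.0], [1.0, -0.0, 0.0], [0.0, 0.0, -1.0]]
force: [-1.0, -0.8, -3.1]
grip_width: 0.0543
gripper_force: 20.0
```

Call:
{"name": "arm_command", "arguments": {
  "plan": [
    [0,0,0.0025,0,0,0,50],
    [0,0,0,0,0,0,50],
    [0,0,0,0,0,0,50]
  ]
}}

```text
t: 6.5
ee_pos: [0.6228, 0.3262, 0.0787]
ee_rot: [[0.0, 1.0, 0.001], [1.0, -0.0, 0.0], [0.0, 0.001, -1.0]]
force: [0.1, -0.9, -1.5]
grip_width: 0.0542
gripper_force: 20.0
```

Call:
{"name": "arm_command", "arguments": {
  "plan": [
    [0,0,0.0025,0,0,0,50],
    [0,0,0,0,0,0,50],
    [0,0,0,0,0,0,50]
  ]
}}

```text
t: 6.8
ee_pos: [0.623, 0.3264, 0.0786]
ee_rot: [[0.0, 1.0, 0.001], [1.0, -0.0, 0.001], [0.001, 0.001, -1.0]]
force: [-0.3, -1.2, 5.5]
grip_width: 0.0542
gripper_force: 20.0
```

Call:
{"name": "arm_command", "arguments": {
  "plan": [
    [0,0,0,0,0,0,80],
    [0,0,0,0,0,0,80],
    [0,0,0,0,0,0,80],
    [0,0,0,0,0,0,80],
    [0,0,-0.05,0,0,0,80]
  ]
}}

```text
t: 7.3
ee_pos: [0.6206, 0.3248, 0.0942]
ee_rot: [[-0.0, 1.0, -0.006], [1.0, 0.0, -0.003], [-0.003, -0.006, -1.0]]
force: [0.7, 0.3, -1.3]
grip_width: 0.0788
gripper_force: 0.0
```

Call:
{"name": "arm_command", "arguments": {
  "plan": [
    [0,0,-0.09,0,0,0,80],
    [0,0,-0.09,0,0,0,80],
    [-0.047,-0.025,-0.02,0,0,0,80],
    [-0.094,-0.051,0,0,0,0,80],
    [-0.094,-0.051,0,0,0,0,80]
  ]
}}

```text
t: 7.8
ee_pos: [0.5713, 0.2316, 0.1776]
ee_rot: [[-0.001, 1.0, 0.001], [1.0, 0.001, 0.0], [0.0, 0.001, -1.0]]
force: [0.3, -0.7, -0.2]
grip_width: 0.08
gripper_force: 0.0
```

Call:
{"name": "arm_command", "arguments": {
  "plan": [
    [-0.094,-0.051,0,0,0,0,80],
    [-0.094,-0.051,0,0,0,0,80],
    [-0.094,-0.051,0,0,0,0,80],
    [-0.094,-0.051,0,0,0,0,80],
    [-0.094,-0.051,0,0,0,0,80]
  ]
}}

```text
t: 8.3
ee_pos: [0.4689, 0.0426, 0.1774]
ee_rot: [[-0.0, 1.0, 0.001], [1.0, 0.0, -0.0], [-0.0, 0.001, -1.0]]
force: [0.1, -0.2, -0.8]
grip_width: 0.0797
gripper_force: 0.0
```

Call:
{"name": "arm_command", "arguments": {
  "plan": [
    [-0.047,-0.025,0,0,0,0,80],
    [0,0,0,0,0,0.036,80],
    [0,0,0,0,0,0.036,80],
    [0,0,0,0,0,0.036,80],
    [0,0,0,0,0,0,80]
  ]
}}

```text
t: 8.8
ee_pos: [0.4598, 0.0252, 0.1774]
ee_rot: [[0.333, 0.943, 0.0], [0.943, -0.333, -0.0], [0.0, 0.0, -1.0]]
force: [0.1, -0.0, -0.5]
grip_width: 0.08
gripper_force: 0.0
```

Call:
{"name": "arm_command", "arguments": {
  "plan": [
    [0,0,0,0,0,0,80],
    [0,0,0,0,0,0,80],
    [0,0,0,0,0,0,80],
    [0,0,0,0,0,0,80]
  ]
}}

```text
t: 9.2
ee_pos: [0.4598, 0.0253, 0.1774]
ee_rot: [[0.332, 0.943, 0.0], [0.943, -0.332, 0.0], [0.0, 0.0, -1.0]]
force: [0.4, 0.1, 0.1]
grip_width: 0.0804
gripper_force: 0.0
```

Run:
```python
from h import *
c=cap('wrist','wd'); s=ctrl.state();print(s['ee_pos'],np.array(s['ee_rot']).round(4),s['t'])
S=cap('scene','s1'); cv2.imwrite('pics/d1.png',np.hstack([c['image'][:,100:430],cv2.resize(S['image'][80:220,180:400],None,fx=2,fy=2)[:384] if 0 else cv2.copyMakeBorder(cv2.resize(S['image'][80:220,180:400],None,fx=2,fy=2),0,104,0,0,cv2.BORDER_CONSTANT)]))
```

```text
[0.45984015 0.02526213 0.17732677] [[ 3.324e-01  9.431e-01  0.000e+00]
 [ 9.431e-01 -3.324e-01  1.000e-04]
 [ 1.000e-04 -0.000e+00 -1.000e+00]] 9.25
```

View pics/d1.png

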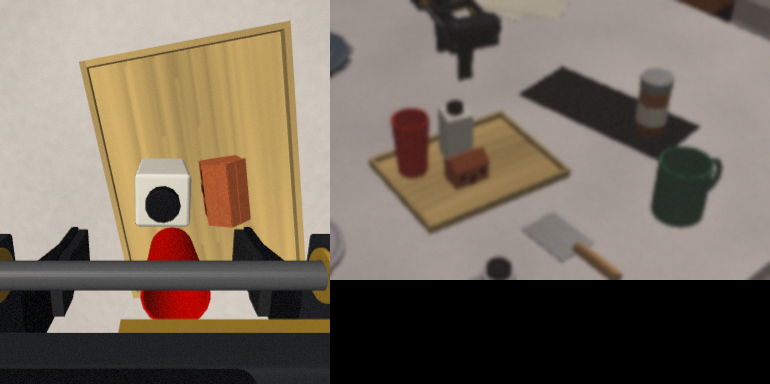

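The wrist view shows the flask square with the gripper and its cap at (263,204). The scene view shows the jar upright on the mat.

Run:
```python
from m import *
c=load('wd')
e=cv2.fitEllipse(cv2.convexHull(blob(c,'black',(238,178,288,226)).astype(np.int32)));print(e)
p=onz(c,*e[0],.106);print(p)
s=ctrl.state();d=p-s['ee_pos'];print(np.array(s['ee_rot']).T@d/.4)
print([onz(c,*q,.092).round(4) for q in ((236,226),(289,226),(289,173),(236,173))])
```

```text
((262.47119140625, 203.95620727539062), (33.75249481201172, 34.902889251708984), 4.225947380065918)
[0.46133881 0.02708742 0.106     ]
[0.0056128  0.00205124 0.17829041]
[array([0.4328, 0.0122, 0.092 ]), array([ 0.4746, -0.0025,  0.092 ]), array([0.4884, 0.0404, 0.092 ]), array([0.4486, 0.0543, 0.092 ])]
```

Call:
{"name": "arm_command", "arguments": {
  "plan": [
    [0.004,0.002,0.08,0,0,0,80],
    [0,0,0.08,0,0,0,80],
    [0,0,0.08,0,0,0,80],
    [0,0,0.046,0,0,0,80],
    [0,0,0,0,0,0,80]
  ]
}}

```text
t: 9.8
ee_pos: [0.4591, 0.0263, 0.0608]
ee_rot: [[0.332, 0.943, -0.006], [0.943, -0.332, -0.001], [-0.002, -0.005, -1.0]]
force: [-1.3, -0.0, 1.1]
grip_width: 0.0797
gripper_force: 0.0
```

Call:
{"name": "arm_command", "arguments": {
  "plan": [
    [0,0,0,0,0,0,80],
    [0,0,0,0,0,0,80],
    [0,0,0,0,0,0,55]
  ]
}}

```text
t: 10.1
ee_pos: [0.4621, 0.0266, 0.0642]
ee_rot: [[0.333, 0.943, 0.003], [0.943, -0.333, 0.0], [0.001, 0.002, -1.0]]
force: [0.1, 0.2, 0.2]
grip_width: 0.0772
gripper_force: 0.0
```

Call:
{"name": "arm_command", "arguments": {
  "plan": [
    [0,0,0,0,0,0,40],
    [0,0,0,0,0,0,40],
    [0,0,0,0,0,0,40],
    [0,0,0,0,0,0,40],
    [0,0,0,0,0,0,40]
  ],
  "grip_force": 20
}}

```text
t: 10.6
ee_pos: [0.4613, 0.0264, 0.0631]
ee_rot: [[0.333, 0.943, 0.0], [0.943, -0.333, 0.0], [0.0, 0.0, -1.0]]
force: [0.6, 0.1, 1.2]
grip_width: 0.0461
gripper_force: 20.0
```

Call:
{"name": "arm_command", "arguments": {
  "plan": [
    [0,0,0,0,0,0,40],
    [0,0,0,0,0,0,40]
  ]
}}

```text
t: 10.8
ee_pos: [0.4613, 0.0265, 0.063]
ee_rot: [[0.333, 0.943, 0.0], [0.943, -0.333, 0.0], [0.0, 0.0, -1.0]]
force: [0.1, -0.4, 2.3]
grip_width: 0.0461
gripper_force: 20.0
```

Call:
{"name": "arm_command", "arguments": {
  "plan": [
    [0,0,-0.03,0,0,0,40],
    [0,0,-0.06,0,0,0,40],
    [0,0,-0.08,0,0,0,40],
    [0,0,-0.05,0,0,0,40],
    [0.048,-0.0046,0,0,0,0,40]
  ]
}}

```text
t: 11.3
ee_pos: [0.467, 0.0431, 0.1541]
ee_rot: [[0.337, 0.941, 0.005], [0.941, -0.337, -0.001], [0.001, 0.005, -1.0]]
force: [0.6, 0.5, -2.3]
grip_width: 0.0458
gripper_force: 20.0
```

Call:
{"name": "arm_command", "arguments": {
  "plan": [
    [0.096,-0.009,0,0,0,0,40],
    [0.096,-0.009,0,0,0,0,40],
    [0.096,-0.009,0,0,0,0,40],
    [0.096,-0.009,0,0,0,0,40],
    [0.096,-0.009,0,0,0,0,40]
  ]
}}

```text
t: 11.8
ee_pos: [0.5123, 0.2334, 0.1512]
ee_rot: [[0.333, 0.943, -0.001], [0.943, -0.333, -0.001], [-0.001, -0.001, -1.0]]
force: [0.5, -0.6, -1.7]
grip_width: 0.0461
gripper_force: 20.0
```

Call:
{"name": "arm_command", "arguments": {
  "plan": [
    [0.096,-0.009,0,0,0,0,40],
    [0.072,-0.007,0,0,0,0,40],
    [0.047,-0.005,0,0,0,0,40],
    [0,0,0.03,0,0,0,40],
    [0,0,0.06,0,0,0,40]
  ]
}}

```text
t: 12.3
ee_pos: [0.534, 0.3162, 0.1157]
ee_rot: [[0.332, 0.943, 0.002], [0.943, -0.332, 0.001], [0.002, 0.002, -1.0]]
force: [-1.0, -0.6, -3.3]
grip_width: 0.0457
gripper_force: 20.0
```

Call:
{"name": "arm_command", "arguments": {
  "plan": [
    [0,0,0.05,0,0,0,40],
    [0,0,0.03,0,0,0,40],
    [0,0,0.02,0,0,0,40],
    [0,0,0,0,0,0,40],
    [0,0,0,0,0,0,40]
  ]
}}

```text
t: 12.8
ee_pos: [0.5338, 0.3161, 0.0756]
ee_rot: [[0.333, 0.943, 0.001], [0.943, -0.333, 0.001], [0.001, 0.001, -1.0]]
force: [-0.8, -0.5, -2.5]
grip_width: 0.0457
gripper_force: 20.0
```

Contact should come at z = .061, so 14.5 mm remain.

Call:
{"name": "arm_command", "arguments": {
  "plan": [
    [0,0,0.02,0,0,0,40],
    [0,0,0.01,0,0,0,40],
    [0,0,0.004,0,0,0,40],
    [0,0,0,0,0,0,40],
    [0,0,0,0,0,0,40]
  ]
}}

```text
t: 13.3
ee_pos: [0.5335, 0.3162, 0.0614]
ee_rot: [[0.333, 0.943, 0.0], [0.943, -0.333, 0.0], [0.0, 0.0, -1.0]]
force: [-0.6, 0.3, -2.2]
grip_width: 0.0452
gripper_force: 20.0
```

Call:
{"name": "arm_command", "arguments": {
  "plan": [
    [0,0,0.002,0,0,0,40],
    [0,0,0,0,0,0,40],
    [0,0,0,0,0,0,40]
  ]
}}

```text
t: 13.6
ee_pos: [0.5336, 0.3163, 0.0611]
ee_rot: [[0.333, 0.943, 0.001], [0.943, -0.333, 0.0], [0.001, 0.0, -1.0]]
force: [-1.3, -0.1, 2.1]
grip_width: 0.0457
gripper_force: 19.9
```

Call:
{"name": "arm_command", "arguments": {
  "plan": [
    [0,0,0.002,0,0,0,40],
    [0,0,0,0,0,0,40],
    [0,0,0,0,0,0,40]
  ]
}}

```text
t: 13.9
ee_pos: [0.5338, 0.3164, 0.061]
ee_rot: [[0.333, 0.943, 0.001], [0.943, -0.333, 0.001], [0.001, 0.001, -1.0]]
force: [-1.5, -1.0, 6.4]
grip_width: 0.0457
gripper_force: 20.0
```

Call:
{"name": "arm_command", "arguments": {
  "plan": [
    [0,0,0,0,0,0,62],
    [0,0,0,0,0,0,62],
    [0,0,0,0,0,0,62],
    [0,0,0,0,0,0,62],
    [0,0,-0.05,0,0,0,62]
  ]
}}

```text
t: 14.4
ee_pos: [0.5315, 0.3149, 0.0773]
ee_rot: [[0.333, 0.943, -0.005], [0.943, -0.333, -0.003], [-0.005, -0.004, -1.0]]
force: [-0.3, 0.2, -0.2]
grip_width: 0.0614
gripper_force: 0.0
```

Call:
{"name": "arm_command", "arguments": {
  "plan": [
    [0,0,-0.09,0,0,0,62],
    [0,0,-0.09,0,0,0,62],
    [-0.05,0.005,-0.055,0,0,0,82],
    [-0.105,0.011,0,0,0,0,82],
    [-0.105,0.011,0,0,0,0,82]
  ]
}}

```text
t: 14.9
ee_pos: [0.509, 0.2142, 0.1746]
ee_rot: [[0.331, 0.944, 0.002], [0.944, -0.331, 0.001], [0.002, 0.002, -1.0]]
force: [0.7, -1.1, -0.1]
grip_width: 0.0777
gripper_force: 0.0
```

Call:
{"name": "arm_command", "arguments": {
  "plan": [
    [-0.105,0.011,0,0,0,0,82],
    [-0.105,0.011,0,0,0,0,82],
    [-0.105,0.011,0,0,0,0,82],
    [-0.105,0.011,0,0,0,0,82],
    [-0.105,0.011,0,0,0,0,82]
  ]
}}

```text
t: 15.4
ee_pos: [0.4593, 0.0076, 0.1739]
ee_rot: [[0.333, 0.943, 0.001], [0.943, -0.333, 0.0], [0.0, 0.001, -1.0]]
force: [1.0, -0.1, -0.1]
grip_width: 0.0818
gripper_force: 0.0
```

Call:
{"name": "arm_command", "arguments": {
  "plan": [
    [-0.105,0.011,0,0,0,0,82],
    [-0.051,0.005,0,0,0,0,82],
    [0,0,0,0,0,0,82],
    [0,0,0,0,0,0,82],
    [0,0,0,0,0,0,82]
  ]
}}

```text
t: 15.9
ee_pos: [0.4455, -0.0504, 0.1738]
ee_rot: [[0.331, 0.944, 0.0], [0.944, -0.331, 0.001], [0.001, 0.0, -1.0]]
force: [0.1, 0.9, 0.1]
grip_width: 0.0822
gripper_force: 0.0
```

Call:
{"name": "arm_command", "arguments": {
  "plan": [
    [0,0,0,0,0,0,82],
    [0,0,0,0,0,0,82],
    [0,0,0,0,0,0,82]
  ]
}}

```text
t: 16.2
ee_pos: [0.4452, -0.0512, 0.1737]
ee_rot: [[0.332, 0.943, 0.0], [0.943, -0.332, 0.0], [0.0, -0.0, -1.0]]
force: [0.6, 0.4, -0.2]
grip_width: 0.0819
gripper_force: 0.0
```

Run:
```python
from h import *
c=cap('wrist','we'); s=ctrl.state();print(s['ee_pos'],np.array(s['ee_rot']).round(4),s['t'])
S=cap('scene','s2'); cv2.imwrite('pics/e1.png',np.hstack([c['image'][:,100:430],cv2.copyMakeBorder(cv2.resize(S['image'][80:220,180:400],None,fx=2,fy=2),0,104,0,0,cv2.BORDER_CONSTANT)]))
```

```text
[ 0.44519032 -0.05140078  0.1737225 ] [[ 3.320e-01  9.433e-01  1.000e-04]
 [ 9.433e-01 -3.320e-01  1.000e-04]
 [ 1.000e-04  0.000e+00 -1.000e+00]] 16.25
```

View pics/e1.png

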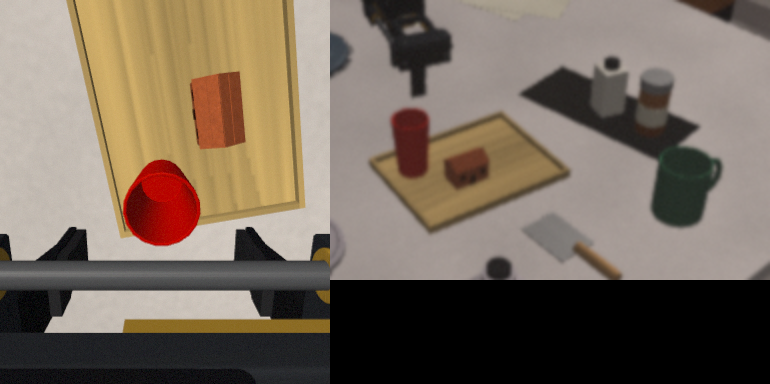

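The tumbler rim spans columns 224 to 299.5 and ends at row 244.5, so its centre is at about (261.8,207). The jar and flask both stand upright on the mat.

Run:
```python
from m import *
c=load('we');k=blob(c,'red',(210,150,310,255));k2=k[k[:,1]>205];print(circ(k2))
p=onz(c,*circ(k2)[0],.106);s=ctrl.state();print(p,np.array(s['ee_rot']).T@(p-s['ee_pos'])/.4)
print((c['pose'][2,3]-.106)/316.7*circ(k2)[1])
```

```text
(array([261.32735573, 207.15070537]), np.float64(37.928513516905085))
[ 0.44542085 -0.05044917  0.106     ] [ 0.00270285 -0.00018564  0.16929034]
0.027583493212502922
```

Call:
{"name": "arm_command", "arguments": {
  "plan": [
    [0.002,0,0.08,0,0,0,82],
    [0,0,0.08,0,0,0,82],
    [0,0,0.07,0,0,0,82],
    [0,0,0.04,0,0,0,82],
    [0,0,0,0,0,0,82]
  ]
}}

```text
t: 16.8
ee_pos: [0.4436, -0.0509, 0.0639]
ee_rot: [[0.333, 0.943, -0.005], [0.943, -0.333, 0.0], [-0.001, -0.005, -1.0]]
force: [0.1, -0.4, 0.1]
grip_width: 0.0819
gripper_force: 0.0
```

Call:
{"name": "arm_command", "arguments": {
  "plan": [
    [0,0,0,0,0,0,82],
    [0,0,0,0,0,0,82],
    [0,0,0,0,0,0,82],
    [0,0,0,0,0,0,64]
  ]
}}

```text
t: 17.2
ee_pos: [0.446, -0.0511, 0.0666]
ee_rot: [[0.333, 0.943, 0.002], [0.943, -0.333, -0.0], [0.001, 0.002, -1.0]]
force: [-0.3, -0.7, -0.3]
grip_width: 0.0787
gripper_force: 0.0
```

Call:
{"name": "arm_command", "arguments": {
  "plan": [
    [0,0,0,0,0,0,50],
    [0,0,0,0,0,0,50],
    [0,0,0,0,0,0,50],
    [0,0,0,0,0,0,50],
    [0,0,0,0,0,0,50]
  ],
  "grip_force": 12
}}

```text
t: 17.7
ee_pos: [0.4455, -0.0511, 0.0659]
ee_rot: [[0.333, 0.943, 0.0], [0.943, -0.333, 0.0], [0.0, 0.0, -1.0]]
force: [0.0, -0.3, 2.3]
grip_width: 0.0595
gripper_force: 12.0
```

Call:
{"name": "arm_command", "arguments": {
  "plan": [
    [0,0,0,0,0,0,50],
    [0,0,0,0,0,0,50]
  ]
}}

```text
t: 17.9
ee_pos: [0.4456, -0.0511, 0.0659]
ee_rot: [[0.333, 0.943, 0.0], [0.943, -0.333, -0.0], [0.0, 0.0, -1.0]]
force: [0.7, -0.1, 1.9]
grip_width: 0.0592
gripper_force: 12.0
```

Call:
{"name": "arm_command", "arguments": {
  "plan": [
    [0,0,-0.03,0,0,0,50],
    [0,0,-0.06,0,0,0,50],
    [0,0,-0.08,0,0,0,50],
    [0,0,-0.05,0,0,0,50],
    [0.048,-0.02,0,0,0,0,50]
  ]
}}

```text
t: 18.4
ee_pos: [0.446, -0.0325, 0.1563]
ee_rot: [[0.338, 0.941, 0.006], [0.941, -0.338, -0.001], [0.001, 0.006, -1.0]]
force: [0.9, -0.4, -1.3]
grip_width: 0.0595
gripper_force: 12.0
```

Call:
{"name": "arm_command", "arguments": {
  "plan": [
    [0.096,-0.041,0,0,0,0,50],
    [0.096,-0.041,0,0,0,0,50],
    [0.096,-0.041,0,0,0,0,50],
    [0.096,-0.041,0,0,0,0,50],
    [0.096,-0.041,0,0,0,0,50]
  ]
}}

```text
t: 18.9
ee_pos: [0.43, 0.1794, 0.1535]
ee_rot: [[0.333, 0.943, -0.001], [0.943, -0.333, -0.0], [-0.001, -0.0, -1.0]]
force: [0.8, 0.3, -1.4]
grip_width: 0.059
gripper_force: 12.0
```

Call:
{"name": "arm_command", "arguments": {
  "plan": [
    [0.096,-0.041,0,0,0,0,50],
    [0.096,-0.041,0,0,0,0,50],
    [0.058,-0.024,0,0,0,0,50],
    [0.04,-0.016,0.03,0,0,0,50],
    [0,0,0.06,0,0,0,50]
  ]
}}

```text
t: 19.4
ee_pos: [0.4235, 0.3079, 0.1185]
ee_rot: [[0.329, 0.944, 0.003], [0.944, -0.329, 0.004], [0.005, 0.001, -1.0]]
force: [0.8, -0.5, -0.9]
grip_width: 0.0591
gripper_force: 12.0
```

Call:
{"name": "arm_command", "arguments": {
  "plan": [
    [0,0,0.06,0,0,0,50],
    [0,0,0.03,0,0,0,50],
    [0,0,0.02,0,0,0,50],
    [0,0,0,0,0,0,50],
    [0,0,0,0,0,0,50]
  ]
}}

```text
t: 19.9
ee_pos: [0.4238, 0.3039, 0.0744]
ee_rot: [[0.333, 0.943, 0.001], [0.943, -0.333, 0.001], [0.001, 0.001, -1.0]]
force: [-0.2, -0.3, -0.6]
grip_width: 0.0594
gripper_force: 12.0
```

Here 10.5 mm remain to contact at .064.

Call:
{"name": "arm_command", "arguments": {
  "plan": [
    [0,0,0.015,0,0,0,50],
    [0,0,0.006,0,0,0,50],
    [0,0,0.003,0,0,0,50],
    [0,0,0,0,0,0,50],
    [0,0,0,0,0,0,50]
  ]
}}

```text
t: 20.4
ee_pos: [0.4234, 0.3037, 0.0643]
ee_rot: [[0.333, 0.943, 0.0], [0.943, -0.333, 0.0], [0.0, 0.0, -1.0]]
force: [0.2, 0.4, -1.0]
grip_width: 0.0591
gripper_force: 12.0
```

Call:
{"name": "arm_command", "arguments": {
  "plan": [
    [0,0,0.002,0,0,0,50],
    [0,0,0,0,0,0,50],
    [0,0,0,0,0,0,50]
  ]
}}

```text
t: 20.7
ee_pos: [0.4238, 0.304, 0.0639]
ee_rot: [[0.333, 0.943, 0.001], [0.943, -0.333, 0.001], [0.001, 0.001, -1.0]]
force: [-0.5, -0.8, 4.6]
grip_width: 0.0594
gripper_force: 11.9
```

Call:
{"name": "arm_command", "arguments": {
  "plan": [
    [0,0,0.002,0,0,0,50],
    [0,0,0,0,0,0,50],
    [0,0,0,0,0,0,50]
  ]
}}

```text
t: 21.0
ee_pos: [0.4239, 0.304, 0.0637]
ee_rot: [[0.333, 0.943, 0.001], [0.943, -0.333, 0.001], [0.001, 0.001, -1.0]]
force: [-1.0, -2.2, 8.4]
grip_width: 0.0592
gripper_force: 11.9
```

Call:
{"name": "arm_command", "arguments": {
  "plan": [
    [0,0,0,0,0,0,76],
    [0,0,0,0,0,0,76],
    [0,0,0,0,0,0,76],
    [0,0,0,0,0,0,76],
    [0,0,-0.05,0,0,0,76]
  ]
}}

```text
t: 21.5
ee_pos: [0.4216, 0.3022, 0.0805]
ee_rot: [[0.333, 0.943, -0.005], [0.943, -0.333, -0.004], [-0.005, -0.003, -1.0]]
force: [0.1, 0.6, -0.1]
grip_width: 0.0758
gripper_force: 0.0
```

Call:
{"name": "arm_command", "arguments": {
  "plan": [
    [0,0,-0.09,0,0,0,76],
    [0,0,-0.09,0,0,0,76],
    [-0.043,0.033,-0.045,0,0,0,76],
    [-0.086,0.067,0,0,0,0,76],
    [-0.086,0.067,0,0,0,0,76]
  ]
}}

```text
t: 22.0
ee_pos: [0.4582, 0.1999, 0.1734]
ee_rot: [[0.33, 0.944, 0.002], [0.944, -0.33, 0.001], [0.001, 0.001, -1.0]]
force: [0.9, -0.4, -0.3]
grip_width: 0.0759
gripper_force: 0.0
```

Call:
{"name": "arm_command", "arguments": {
  "plan": [
    [-0.086,0.067,0,0,0,0,76],
    [-0.086,0.067,0,0,0,0,76],
    [-0.086,0.067,0,0,0,0,76],
    [0,0,0,0,0,0,76],
    [0,0,0,0,0,0,76]
  ]
}}

```text
t: 22.5
ee_pos: [0.4992, 0.0754, 0.1723]
ee_rot: [[0.335, 0.942, -0.0], [0.942, -0.335, 0.0], [-0.0, -0.001, -1.0]]
force: [-0.4, 1.1, 0.2]
grip_width: 0.0762
gripper_force: 0.0
```

Run:
```python
from h import *
cap('wrist','wf')
```

Call:
{"name": "arm_command", "arguments": {
  "plan": [
    [-0.086,0.067,0,0,0,0,76],
    [-0.043,0.033,0,0,0,-0.044,76],
    [0,0,0,0,0,0,76],
    [0,0,0,0,0,0,76],
    [0,0,0,0,0,0,76]
  ]
}}

```text
t: 23.05
ee_pos: [0.5193, 0.0167, 0.1725]
ee_rot: [[0.197, 0.98, -0.0], [0.98, -0.197, 0.001], [0.001, -0.001, -1.0]]
force: [-0.4, 0.5, 0.5]
grip_width: 0.076
gripper_force: 0.0
```

Call:
{"name": "arm_command", "arguments": {
  "plan": [
    [0,0,0,0,0,0,76],
    [0,0,0,0,0,0,76],
    [0,0,0,0,0,0,76]
  ]
}}

```text
t: 23.35
ee_pos: [0.5196, 0.0149, 0.1726]
ee_rot: [[0.199, 0.98, 0.0], [0.98, -0.199, 0.0], [0.0, 0.0, -1.0]]
force: [-0.1, -0.1, 0.5]
grip_width: 0.0758
gripper_force: 0.0
```

Run:
```python
from h import *
c=cap('wrist','wg'); s=ctrl.state();print(s['ee_pos'],np.array(s['ee_rot']).round(4),s['t'])
S=cap('scene','s3'); f=load('wf')['image']
cv2.imwrite('pics/g1.png',np.vstack([np.hstack([c['image'][:240,150:400],f[:240,150:400]]),cv2.resize(S['image'][80:220,150:400],None,fx=2,fy=2)]))
```

```text
[0.51965682 0.01472958 0.1725982 ] [[ 1.991e-01  9.800e-01  1.000e-04]
 [ 9.800e-01 -1.991e-01  1.000e-04]
 [ 1.000e-04  1.000e-04 -1.000e+00]] 23.4
```

View pics/g1.png

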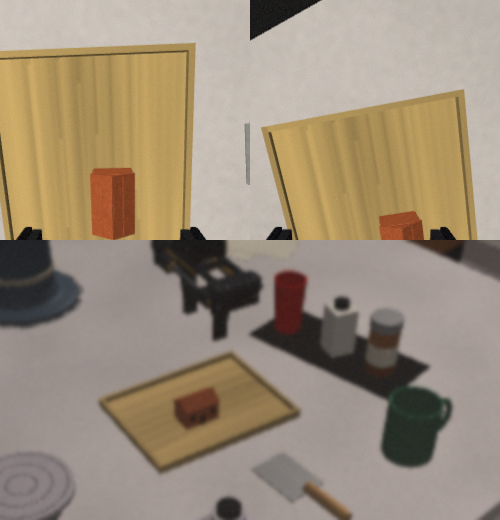

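All three containers stand upright on the mat. In the wrist view the house spans columns 241 to 285 and rows 169 to 239. Next I'll measure its ridge and eaves.

Run:
```python
from m import *
g,b=load('wg'),load('wb')
k=blob(g,'brick',(225,155,300,245)).astype(np.int32);print([x.ravel().tolist() for x in cv2.approxPolyDP(cv2.convexHull(k),2,True)])
G=cv2.cvtColor(g['image'],cv2.COLOR_BGR2GRAY)
for r in (180,200,220): print(r,G[r-3:r+4,236:290].mean(0).astype(int).tolist())
# ridge ends: wb crop (415,137),(380,322)/4
pb=[(200+415/4,110+137/4),(200+380/4,110+322/4)]
print([onz(b,*p,.054).round(4) for p in pb])
for u in(261,262,263): print([onz(g,u,v,.054).round(4) for v in(176,239)])
for p in pb: pass
print(tri(g,(262,239),b,pb[1]))
print('wall top L/R z.04',onz(g,241,205,.04),onz(g,285,205,.04))
```

```text
[[280, 168], [283, 173], [283, 233], [266, 238], [243, 234], [240, 175], [244, 169]]
180 [145, 146, 146, 147, 118, 108, 106, 107, 106, 105, 106, 106, 105, 107, 106, 106, 105, 107, 106, 107, 108, 107, 107, 107, 106, 108, 83, 77, 76, 75, 75, 77, 76, 76, 74, 77, 87, 85, 78, 76, 78, 77, 77, 79, 77, 76, 77, 77, 93, 152, 160, 162, 160, 161]
200 [148, 148, 149, 150, 144, 112, 107, 105, 106, 108, 107, 106, 106, 106, 106, 106, 102, 104, 105, 107, 106, 107, 106, 109, 109, 109, 85, 82, 78, 75, 75, 76, 77, 76, 76, 75, 82, 89, 79, 74, 75, 77, 77, 76, 77, 77, 79, 78, 93, 142, 152, 159, 161, 160]
220 [147, 149, 150, 152, 153, 137, 108, 106, 107, 106, 107, 106, 106, 105, 106, 105, 105, 106, 108, 107, 105, 106, 105, 105, 105, 104, 94, 83, 76, 75, 78, 77, 76, 75, 74, 77, 78, 86, 78, 77, 77, 78, 76, 78, 74, 76, 76, 76, 92, 141, 148, 152, 153, 156]
[array([0.5234, 0.0291, 0.054 ]), array([ 0.5141, -0.0315,  0.054 ])]
[array([0.5223, 0.0291, 0.054 ]), array([ 0.5101, -0.0313,  0.054 ])]
[array([0.5232, 0.0289, 0.054 ]), array([ 0.5111, -0.0315,  0.054 ])]
[array([0.524 , 0.0287, 0.054 ]), array([ 0.512 , -0.0317,  0.054 ])]
(array([ 0.51242961, -0.02828261,  0.06352168]), np.float64(0.0019881680051636033))
wall top L/R z.04 [0.49689391 0.001734   0.04      ] [ 0.53895304 -0.00675372  0.04      ]
```

Call:
{"name": "arm_command", "arguments": {
  "plan": [
    [-0.04,0.004,0.07,0,0,0,70],
    [0,0,0.08,0,0,0,70],
    [0,0,0.08,0,0,0,70],
    [0,0,0.08,0,0,0,70],
    [0,0,0.05,0,0,0,70]
  ]
}}

```text
t: 23.95
ee_pos: [0.5169, -0.0019, 0.0265]
ee_rot: [[0.2, 0.98, -0.003], [0.98, -0.2, -0.0], [-0.001, -0.003, -1.0]]
force: [0.1, -0.6, 0.4]
grip_width: 0.0702
gripper_force: 0.0
```

Call:
{"name": "arm_command", "arguments": {
  "plan": [
    [0,0,0.02,0,0,0,70],
    [0,0,0.01,0,0,0,70],
    [0,0,0,0,0,0,70],
    [0,0,0,0,0,0,70],
    [0,0,0,0,0,0,70]
  ]
}}

```text
t: 24.45
ee_pos: [0.519, -0.0017, 0.0176]
ee_rot: [[0.2, 0.98, 0.002], [0.98, -0.2, 0.0], [0.001, 0.002, -1.0]]
force: [-0.5, 0.1, 0.2]
grip_width: 0.0701
gripper_force: 0.0
```

Run:
```python
from h import *
s=ctrl.state();print(s['ee_pos'],s['force'],s['t'])
```

```text
[ 0.51898883 -0.00169184  0.01760955] [-0.54141033  0.10371259  0.19178313] 24.45
```

Call:
{"name": "arm_command", "arguments": {
  "plan": [
    [0,-0.001,0.01,0,0,0,70],
    [0,0,0.006,0,0,0,70],
    [0,0,0,0,0,0,70],
    [0,0,0,0,0,0,52],
    [0,0,0,0,0,0,52]
  ]
}}

```text
t: 24.95
ee_pos: [0.5178, -0.0016, 0.0102]
ee_rot: [[0.2, 0.98, 0.0], [0.98, -0.2, 0.0], [0.0, 0.0, -1.0]]
force: [-0.0, 0.6, 0.7]
grip_width: 0.0607
gripper_force: 0.0
```

Call:
{"name": "arm_command", "arguments": {
  "plan": [
    [0,0,0,0,0,0,34],
    [0,0,0,0,0,0,34],
    [0,0,0,0,0,0,34],
    [0,0,0,0,0,0,34],
    [0,0,0,0,0,0,34]
  ],
  "grip_force": 25
}}

```text
t: 25.45
ee_pos: [0.5179, -0.0016, 0.0102]
ee_rot: [[0.2, 0.98, 0.0], [0.98, -0.2, 0.0], [0.0, 0.0, -1.0]]
force: [0.5, -0.5, -1.0]
grip_width: 0.0399
gripper_force: 24.9
```

Call:
{"name": "arm_command", "arguments": {
  "plan": [
    [0,0,0,0,0,0,34],
    [0,0,0,0,0,0,34]
  ]
}}

```text
t: 25.65
ee_pos: [0.5178, -0.0016, 0.0102]
ee_rot: [[0.2, 0.98, 0.0], [0.98, -0.2, 0.0], [0.0, 0.0, -1.0]]
force: [0.6, -0.5, 1.0]
grip_width: 0.0395
gripper_force: 24.9
```

Call:
{"name": "arm_command", "arguments": {
  "plan": [
    [0,0,-0.03,0,0,0,34],
    [0,0,-0.06,0,0,0,34],
    [0,0,-0.09,0,0,0,34],
    [0,0,-0.09,0,0,0,34],
    [0,0,-0.05,0,0,0,34]
  ]
}}

```text
t: 26.15
ee_pos: [0.5188, -0.0015, 0.1416]
ee_rot: [[0.2, 0.98, 0.004], [0.98, -0.2, 0.0], [0.001, 0.004, -1.0]]
force: [0.5, -0.3, -1.9]
grip_width: 0.0393
gripper_force: 24.9
```

Call:
{"name": "arm_command", "arguments": {
  "plan": [
    [-0.049,0.009,-0.015,0,0,0,34],
    [-0.098,0.017,-0.031,0,0,0,34],
    [-0.098,0.017,-0.031,0,0,0,34],
    [-0.098,0.017,-0.031,0,0,0,34],
    [-0.098,0.017,-0.031,0,0,0,34]
  ]
}}

```text
t: 26.65
ee_pos: [0.5119, -0.1819, 0.1949]
ee_rot: [[0.199, 0.98, 0.0], [0.98, -0.199, 0.0], [0.0, 0.0, -1.0]]
force: [1.5, 0.0, -1.7]
grip_width: 0.0398
gripper_force: 24.9
```

Call:
{"name": "arm_command", "arguments": {
  "plan": [
    [-0.098,0.017,-0.031,0,0,0,34],
    [-0.098,0.017,-0.031,0,0,0,34],
    [-0.098,0.017,-0.031,0,0,0,34],
    [-0.098,0.017,-0.031,0,0,0,34],
    [-0.05,0.009,-0.015,0,0,0,34]
  ]
}}

```text
t: 27.15
ee_pos: [0.506, -0.3645, 0.2511]
ee_rot: [[0.204, 0.979, 0.001], [0.979, -0.204, -0.003], [-0.003, 0.001, -1.0]]
force: [0.1, 0.3, -1.1]
grip_width: 0.0401
gripper_force: 24.9
```

Call:
{"name": "arm_command", "arguments": {
  "plan": [
    [0,0,0,0,0,0,34],
    [0,0,0,0,0,0,34],
    [0,0,0,0,0,0,34],
    [0,0,0,0,0,0,34],
    [0,0,0,0,0,0,34]
  ]
}}

```text
t: 27.65
ee_pos: [0.5078, -0.3587, 0.2492]
ee_rot: [[0.198, 0.98, -0.0], [0.98, -0.198, 0.001], [0.001, -0.0, -1.0]]
force: [0.0, -0.0, -1.9]
grip_width: 0.0398
gripper_force: 24.9
```

Run:
```python
from h import *
c=cap('wrist','wh'); s=ctrl.state();print(s['ee_pos'],np.array(s['ee_rot']).round(4),s['t'])
```

```text
[ 0.50776848 -0.35902744  0.24925245] [[ 1.983e-01  9.801e-01 -2.000e-04]
 [ 9.801e-01 -1.983e-01  5.000e-04]
 [ 5.000e-04 -3.000e-04 -1.000e+00]] 27.7
```

View pics/wh.png

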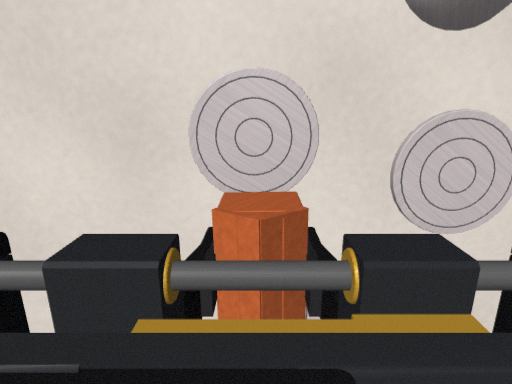

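The disc's rings are centred at (254,137) and it is 130 px across. The house is held squarely.

Run:
```python
from m import *
c=load('wh');s=ctrl.state();R=np.array(s['ee_rot'])
G=cv2.GaussianBlur(cv2.cvtColor(c['image'],cv2.COLOR_BGR2GRAY),(3,3),0)[90:182,205:305]
m=cv2.adaptiveThreshold(G,1,cv2.ADAPTIVE_THRESH_MEAN_C,cv2.THRESH_BINARY_INV,15,12)
for k in cv2.findContours(m,cv2.RETR_LIST,cv2.CHAIN_APPROX_NONE)[0]:
    if len(k)>80:
        e=cv2.fitEllipse(k);print(np.round(e[0],1)+[205,90],np.round(e[1],1))
for uv in((254,137),):
    p=onz(c,*uv,.045);print(p,R.T@(p-s['ee_pos'])/.4)
S,D=load('scene0'),load('side0')
print(tri(c,uv,S,(160.5,204)),tri(c,uv,D,(238.5,242)))
print('bottom ctr',onz(S,160.5,204,.045),onz(D,238.5,242,.045))
```

```text
[253.5 136.8] [35.3 35.9]
[253.4 136.7] [38.9 39.3]
[253.4 135.8] [73.8 75. ]
[253.4 135.8] [77.4 78.5]
[ 0.50800608 -0.31610225  0.045     ] [ 0.10505136 -0.02056601  0.51068759]
(array([ 0.50728581, -0.31750466,  0.036658  ]), np.float64(0.0016615475710052635)) (array([ 0.50769655, -0.31643124,  0.04051025]), np.float64(0.00029094272384930654))
bottom ctr [ 0.51530036 -0.32211089  0.045     ] [ 0.50637184 -0.3215756   0.045     ]
```

Call:
{"name": "arm_command", "arguments": {
  "plan": [
    [0.035,-0.008,0,0,0,0,34],
    [0.045,-0.01,0.02,0,0,0,34],
    [0.025,-0.005,0.06,0,0,0,34],
    [0,0,0.09,0,0,0,34],
    [0,0,0.09,0,0,0,34]
  ]
}}

```text
t: 28.2
ee_pos: [0.5077, -0.3152, 0.1451]
ee_rot: [[0.198, 0.98, 0.002], [0.98, -0.198, -0.0], [0.0, 0.002, -1.0]]
force: [0.4, 0.5, -1.4]
grip_width: 0.0403
gripper_force: 24.9
```

Call:
{"name": "arm_command", "arguments": {
  "plan": [
    [0,0,0.08,0,0,0,34],
    [0,0,0.06,0,0,0,34],
    [0,0,0.03,0,0,0,34],
    [0,0,0.01,0,0,0,34],
    [0,0,0,0,0,0,34]
  ]
}}

```text
t: 28.7
ee_pos: [0.5074, -0.3168, 0.0738]
ee_rot: [[0.199, 0.98, 0.001], [0.98, -0.199, -0.0], [0.0, 0.001, -1.0]]
force: [0.4, -0.3, -0.6]
grip_width: 0.0394
gripper_force: 24.9
```

Call:
{"name": "arm_command", "arguments": {
  "plan": [
    [0,0,0,0,0,0,34],
    [0,0,0,0,0,0,34],
    [0,0,0,0,0,0,34],
    [0,0,0,0,0,0,34],
    [0,0,0,0,0,0,34]
  ]
}}

```text
t: 29.2
ee_pos: [0.507, -0.3171, 0.0737]
ee_rot: [[0.2, 0.98, 0.001], [0.98, -0.2, -0.0], [-0.0, 0.001, -1.0]]
force: [-0.3, 0.8, -0.9]
grip_width: 0.04
gripper_force: 24.9
```

Call:
{"name": "arm_command", "arguments": {
  "plan": [
    [0.002,0,0.03,0,0,0,34],
    [0,0,0.02,0,0,0,34],
    [0,0,0.006,0,0,0,34],
    [0,0,0,0,0,0,34],
    [0,0,0,0,0,0,34]
  ]
}}

```text
t: 29.7
ee_pos: [0.5072, -0.3163, 0.0508]
ee_rot: [[0.2, 0.98, 0.0], [0.98, -0.2, -0.0], [0.0, 0.0, -1.0]]
force: [0.1, -0.5, -1.2]
grip_width: 0.0401
gripper_force: 24.9
```

Call:
{"name": "arm_command", "arguments": {
  "plan": [
    [0,0,0.003,0,0,0,34],
    [0,0,0,0,0,0,34],
    [0,0,0,0,0,0,34]
  ]
}}

```text
t: 30.0
ee_pos: [0.5072, -0.3163, 0.0498]
ee_rot: [[0.2, 0.98, 0.0], [0.98, -0.2, -0.0], [-0.0, 0.0, -1.0]]
force: [0.1, -0.4, -1.5]
grip_width: 0.0396
gripper_force: 24.9
```

Call:
{"name": "arm_command", "arguments": {
  "plan": [
    [0,0,0.0025,0,0,0,34],
    [0,0,0,0,0,0,34],
    [0,0,0,0,0,0,34]
  ]
}}

```text
t: 30.3
ee_pos: [0.5073, -0.3163, 0.0492]
ee_rot: [[0.2, 0.98, 0.001], [0.98, -0.2, -0.0], [-0.0, 0.001, -1.0]]
force: [-0.3, 0.4, 3.2]
grip_width: 0.0398
gripper_force: 24.9
```

Call:
{"name": "arm_command", "arguments": {
  "plan": [
    [0,0,0.001,0,0,0,62],
    [0,0,0,0,0,0,62],
    [0,0,0,0,0,0,62],
    [0,0,0,0,0,0,62],
    [0,0,-0.04,0,0,0,62]
  ]
}}

```text
t: 30.8
ee_pos: [0.5056, -0.3154, 0.0625]
ee_rot: [[0.2, 0.98, -0.004], [0.98, -0.2, 0.002], [0.001, -0.004, -1.0]]
force: [-0.3, 0.5, 0.4]
grip_width: 0.0613
gripper_force: 0.0
```

Call:
{"name": "arm_command", "arguments": {
  "plan": [
    [0,0,-0.07,0,0,0,62],
    [0,0,-0.1,0,0,0,80],
    [0,0,-0.1,0,0,0,80],
    [0,0,-0.1,0,0,0,80],
    [0,0,-0.05,0,0,0,80]
  ]
}}

```text
t: 31.3
ee_pos: [0.5084, -0.3171, 0.2364]
ee_rot: [[0.2, 0.98, 0.005], [0.98, -0.2, -0.003], [-0.002, 0.006, -1.0]]
force: [1.1, -0.5, -0.4]
grip_width: 0.0789
gripper_force: 0.0
```

Call:
{"name": "arm_command", "arguments": {
  "plan": [
    [-0.06,0,0,0,0,0,80],
    [-0.04,0,0,0,0,0,80],
    [0,0,0,0,0,0,80],
    [0,0,0,0,0,0,80],
    [0,0,0,0,0,0,80]
  ]
}}

```text
t: 31.8
ee_pos: [0.4992, -0.3542, 0.2315]
ee_rot: [[0.199, 0.98, -0.001], [0.98, -0.199, 0.002], [0.001, -0.001, -1.0]]
force: [-0.7, 0.8, -0.1]
grip_width: 0.0801
gripper_force: 0.0
```

Run:
```python
from h import *
c=cap('wrist','wi'); s=ctrl.state();print(s['ee_pos'],np.array(s['ee_rot']).round(3).tolist(),s['t'])
S=cap('scene','s4'); cv2.imwrite('pics/i1.png',np.hstack([c['image'][:300,150:400],cv2.resize(S['image'][80:230,120:390],None,fx=2,fy=2)]))
```

```text
[ 0.49937686 -0.35413897  0.23164547] [[0.198, 0.98, -0.001], [0.98, -0.198, 0.001], [0.001, -0.001, -1.0]] 31.85
```

View pics/i1.png

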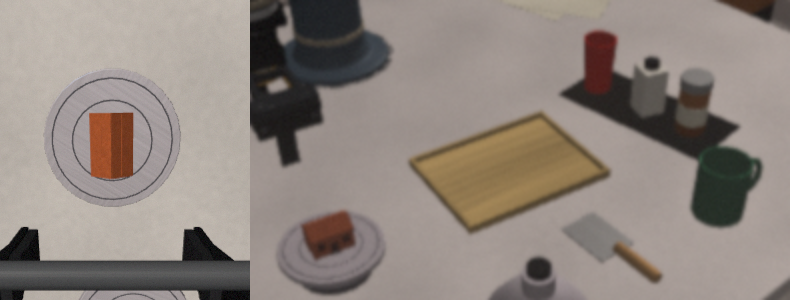

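The house stands on the disc, with its ridge at about rows 113 to 178 and the inner ring centred at (262,139). I'll check the centring.

Run:
```python
from h import *
c=load('wi')
print('wheel',onz(c,262.3,138,.045),'ring',onz(c,262,139.5,.045)); 
print('ridge ctr',onz(c,261.5,(113+178)/2,.093),onz(c,261.5,113,.093),onz(c,261.5,178,.093))
s=ctrl.state();p=np.array([.4239,.3040,.18]);print(np.array(s['ee_rot']).T@(p-s['ee_pos'])/.4)
```

```text
wheel [ 0.50861935 -0.31274266  0.045     ] ring [ 0.50798229 -0.31426092  0.045     ]
ridge ctr [ 0.50715706 -0.31523115  0.093     ] [ 0.51300058 -0.28611323  0.093     ] [ 0.50098608 -0.34598074  0.093     ]
[ 1.57543928 -0.51116278  0.13149366]
```

The house is centred to within about 2 mm. Next I'll return the containers, tumbler first.

Call:
{"name": "arm_command", "arguments": {
  "plan": [
    [0,0,0,0,0,0.044,80],
    [0.05,-0.024,0,0,0,0,80],
    [0.099,-0.048,0.02,0,0,0,80],
    [0.099,-0.048,0.02,0,0,0,80],
    [0.099,-0.048,0.02,0,0,0,80]
  ]
}}

```text
t: 32.4
ee_pos: [0.4817, -0.2, 0.208]
ee_rot: [[0.332, 0.943, 0.0], [0.943, -0.332, 0.0], [0.0, 0.0, -1.0]]
force: [0.3, 0.0, 0.4]
grip_width: 0.0801
gripper_force: 0.0
```

Call:
{"name": "arm_command", "arguments": {
  "plan": [
    [0.099,-0.048,0.02,0,0,0,80],
    [0.099,-0.048,0.02,0,0,0,80],
    [0.099,-0.048,0.02,0,0,0,80],
    [0.099,-0.048,0,0,0,0,80],
    [0.099,-0.048,0,0,0,0,80]
  ]
}}

```text
t: 32.9
ee_pos: [0.4565, 0.0187, 0.1843]
ee_rot: [[0.332, 0.943, -0.0], [0.943, -0.332, 0.0], [0.0, -0.0, -1.0]]
force: [0.0, 0.5, 0.7]
grip_width: 0.0797
gripper_force: 0.0
```

Call:
{"name": "arm_command", "arguments": {
  "plan": [
    [0.099,-0.048,0,0,0,0,80],
    [0.099,-0.048,0,0,0,0,80],
    [0.099,-0.048,0,0,0,0,80],
    [0.099,-0.048,0,0,0,0,80],
    [0.099,-0.048,0,0,0,0,80]
  ]
}}

```text
t: 33.4
ee_pos: [0.4318, 0.2373, 0.1845]
ee_rot: [[0.332, 0.943, 0.0], [0.943, -0.332, 0.0], [0.0, 0.0, -1.0]]
force: [1.5, -0.1, 0.4]
grip_width: 0.0804
gripper_force: 0.0
```

Call:
{"name": "arm_command", "arguments": {
  "plan": [
    [0.099,-0.048,0,0,0,0,80],
    [0.05,-0.024,0,0,0,0,80],
    [0,0,0,0,0,0,80],
    [0,0,0,0,0,0,80],
    [0,0,0,0,0,0,80]
  ]
}}

```text
t: 33.9
ee_pos: [0.4255, 0.2994, 0.1842]
ee_rot: [[0.334, 0.942, -0.0], [0.942, -0.334, -0.001], [-0.001, 0.0, -1.0]]
force: [-0.6, -0.5, 0.3]
grip_width: 0.0802
gripper_force: 0.0
```

Call:
{"name": "arm_command", "arguments": {
  "plan": [
    [0,0,0,0,0,0,80],
    [0,0,0,0,0,0,80],
    [0,0,0,0,0,0,80]
  ]
}}

```text
t: 34.2
ee_pos: [0.4256, 0.3002, 0.1845]
ee_rot: [[0.334, 0.943, 0.0], [0.943, -0.334, -0.0], [0.0, 0.0, -1.0]]
force: [-0.3, 0.8, -0.8]
grip_width: 0.0802
gripper_force: 0.0
```

```bash
cat > d.py <<'E'
import sys
from h import *
s=ctrl.state();p=np.array([float(x) for x in sys.argv[1:4]]);R=np.array(s['ee_rot'])
print(s['ee_pos'].round(4) if hasattr(s['ee_pos'],'round') else s['ee_pos'],'yaw',np.degrees(np.arctan2(R[1,1],R[0,1])),'units',(R.T@(p-s['ee_pos'])/.4).round(4),s['t'])
E
python3 d.py .4239 .3040 .0640
python3 -c "
from m import *
c=cap('wrist','wj');k=blob(c,'red',(200,120,320,262));e=k[k[:,1]>200];q=circ(e);print(q,onz(c,*q[0],.104))"
```

```text
[0.4256 0.3002 0.1845] yaw -19.50771760352339 units [ 0.0074 -0.0073  0.3011] 34.2
(array([257.50305799, 198.46595149]), np.float64(37.15806414020713)) [0.42405444 0.30504793 0.104     ]
```

Vision agrees with the release point (.424,.304). I'll descend and grip.

Call:
{"name": "arm_command", "arguments": {
  "plan": [
    [0.007,-0.007,0.03,0,0,0,78],
    [0,0,0.08,0,0,0,78],
    [0,0,0.08,0,0,0,78],
    [0,0,0.07,0,0,0,78],
    [0,0,0.04,0,0,0,78]
  ]
}}

```text
t: 34.75
ee_pos: [0.4219, 0.3036, 0.0613]
ee_rot: [[0.332, 0.943, -0.004], [0.943, -0.332, -0.002], [-0.003, -0.003, -1.0]]
force: [0.1, 0.5, -0.5]
grip_width: 0.0779
gripper_force: 0.0
```

Call:
{"name": "arm_command", "arguments": {
  "plan": [
    [0,0,0,0,0,0,78],
    [0,0,0,0,0,0,78],
    [0,0,0,0,0,0,78],
    [0,0,0,0,0,0,78],
    [0,0,0,0,0,0,78]
  ]
}}

```text
t: 35.25
ee_pos: [0.4241, 0.3048, 0.0652]
ee_rot: [[0.333, 0.943, 0.002], [0.943, -0.333, 0.001], [0.002, 0.001, -1.0]]
force: [-1.2, 0.1, -0.3]
grip_width: 0.0777
gripper_force: 0.0
```

```bash
python3 d.py .4239 .3040 .0640
```

```text
[0.4241 0.3048 0.0652] yaw -19.44928428925064 units [-0.0021  0.0001  0.0031] 35.25
```

Call:
{"name": "arm_command", "arguments": {
  "plan": [
    [0,0,0,0,0,0,62],
    [0,0,0,0,0,0,50],
    [0,0,0,0,0,0,50],
    [0,0,0,0,0,0,50],
    [0,0,0,0,0,0,50]
  ],
  "grip_force": 12
}}

```text
t: 35.75
ee_pos: [0.4238, 0.3045, 0.0645]
ee_rot: [[0.333, 0.943, 0.0], [0.943, -0.333, 0.0], [0.0, 0.0, -1.0]]
force: [0.3, 0.1, 1.2]
grip_width: 0.059
gripper_force: 12.0
```

Call:
{"name": "arm_command", "arguments": {
  "plan": [
    [0,0,0,0,0,0,50],
    [0,0,0,0,0,0,50],
    [0,0,0,0,0,0,50]
  ]
}}

```text
t: 36.05
ee_pos: [0.4238, 0.3045, 0.0645]
ee_rot: [[0.333, 0.943, 0.0], [0.943, -0.333, 0.0], [0.0, 0.0, -1.0]]
force: [0.4, -0.3, 2.1]
grip_width: 0.0591
gripper_force: 12.0
```

```bash
python3 d.py .4456 -.0511 .0659
```

```text
[0.4238 0.3045 0.0645] yaw -19.44082334584948 units [-0.8203  0.3473 -0.0037] 36.05
```

Call:
{"name": "arm_command", "arguments": {
  "plan": [
    [0,0,-0.03,0,0,0,50],
    [0,0,-0.06,0,0,0,50],
    [0,0,-0.08,0,0,0,50],
    [0,0,-0.05,0,0,0,50],
    [-0.048,0.02,0,0,0,0,50]
  ]
}}

```text
t: 36.55
ee_pos: [0.4259, 0.288, 0.1564]
ee_rot: [[0.329, 0.944, 0.006], [0.944, -0.329, 0.007], [0.008, 0.003, -1.0]]
force: [0.9, -0.3, -1.1]
grip_width: 0.0592
gripper_force: 12.0
```

Call:
{"name": "arm_command", "arguments": {
  "plan": [
    [-0.096,0.041,0,0,0,0,50],
    [-0.096,0.041,0,0,0,0,50],
    [-0.096,0.041,0,0,0,0,50],
    [-0.096,0.041,0,0,0,0,50],
    [-0.096,0.041,0,0,0,0,50]
  ]
}}

```text
t: 37.05
ee_pos: [0.4379, 0.0739, 0.1531]
ee_rot: [[0.332, 0.943, 0.001], [0.943, -0.332, 0.0], [0.001, 0.001, -1.0]]
force: [0.9, -0.2, -0.5]
grip_width: 0.0592
gripper_force: 12.0
```

Call:
{"name": "arm_command", "arguments": {
  "plan": [
    [-0.096,0.041,0,0,0,0,50],
    [-0.096,0.041,0,0,0,0,50],
    [-0.058,0.024,0,0,0,0,50],
    [-0.041,0.016,0.03,0,0,0,50],
    [0,0,0.06,0,0,0,50]
  ]
}}

```text
t: 37.55
ee_pos: [0.447, -0.0536, 0.1179]
ee_rot: [[0.338, 0.941, 0.005], [0.941, -0.338, -0.001], [0.001, 0.005, -1.0]]
force: [0.2, -0.7, -1.7]
grip_width: 0.0588
gripper_force: 12.0
```

Call:
{"name": "arm_command", "arguments": {
  "plan": [
    [0,0,0.05,0,0,0,50],
    [0,0,0.03,0,0,0,50],
    [0,0,0,0,0,0,50],
    [0,0,0,0,0,0,50],
    [0,0,0,0,0,0,50]
  ]
}}

```text
t: 38.05
ee_pos: [0.4464, -0.0505, 0.0853]
ee_rot: [[0.332, 0.943, 0.002], [0.943, -0.332, -0.0], [0.001, 0.002, -1.0]]
force: [-0.2, 0.4, -0.4]
grip_width: 0.0591
gripper_force: 12.0
```

Call:
{"name": "arm_command", "arguments": {
  "plan": [
    [0,0,0,0,0,0,50],
    [0,0,0,0,0,0,50]
  ]
}}

```text
t: 38.25
ee_pos: [0.4459, -0.0506, 0.085]
ee_rot: [[0.333, 0.943, 0.001], [0.943, -0.333, -0.0], [0.0, 0.001, -1.0]]
force: [-0.4, -0.3, -1.0]
grip_width: 0.0594
gripper_force: 12.0
```

```bash
python3 d.py .4456 -.0506 .0665
```

```text
[ 0.4459 -0.0506  0.085 ] yaw -19.43112500649442 units [-0.0003 -0.0008  0.0461] 38.25
```

Call:
{"name": "arm_command", "arguments": {
  "plan": [
    [0,-0.001,0.025,0,0,0,50],
    [0,0,0.013,0,0,0,50],
    [0,0,0.005,0,0,0,50],
    [0,0,0,0,0,0,50],
    [0,0,0,0,0,0,50]
  ]
}}

```text
t: 38.75
ee_pos: [0.4452, -0.0505, 0.067]
ee_rot: [[0.333, 0.943, -0.0], [0.943, -0.333, 0.0], [0.0, -0.0, -1.0]]
force: [-0.3, 0.2, -1.1]
grip_width: 0.0596
gripper_force: 12.0
```

Call:
{"name": "arm_command", "arguments": {
  "plan": [
    [0,0,0.003,0,0,0,50],
    [0,0,0,0,0,0,50],
    [0,0,0,0,0,0,50]
  ]
}}

```text
t: 39.05
ee_pos: [0.4455, -0.0505, 0.0663]
ee_rot: [[0.333, 0.943, 0.001], [0.943, -0.333, -0.0], [0.0, 0.001, -1.0]]
force: [0.3, -0.7, 3.8]
grip_width: 0.0591
gripper_force: 11.9
```

Call:
{"name": "arm_command", "arguments": {
  "plan": [
    [0,0,0.0015,0,0,0,50],
    [0,0,0,0,0,0,50],
    [0,0,0,0,0,0,50]
  ]
}}

```text
t: 39.35
ee_pos: [0.4457, -0.0506, 0.0662]
ee_rot: [[0.333, 0.943, 0.001], [0.943, -0.333, -0.0], [0.0, 0.001, -1.0]]
force: [-1.7, -0.1, 8.6]
grip_width: 0.0591
gripper_force: 11.9
```

```bash
python3 d.py .4456 -.0506 .0665
```

```text
[ 0.4457 -0.0506  0.0662] yaw -19.44415608523453 units [-0.0001 -0.0001 -0.0008] 39.35
```

Call:
{"name": "arm_command", "arguments": {
  "plan": [
    [0,0,0,0,0,0,78],
    [0,0,0,0,0,0,78],
    [0,0,0,0,0,0,78],
    [0,0,0,0,0,0,78],
    [0,0,-0.05,0,0,0,78]
  ]
}}

```text
t: 39.85
ee_pos: [0.443, -0.0504, 0.0836]
ee_rot: [[0.333, 0.943, -0.006], [0.943, -0.333, 0.0], [-0.001, -0.005, -1.0]]
force: [0.3, -0.1, -0.3]
grip_width: 0.0778
gripper_force: 0.0
```

Call:
{"name": "arm_command", "arguments": {
  "plan": [
    [0,0,-0.09,0,0,0,78],
    [0,0,-0.09,0,0,0,78],
    [0.052,-0.005,-0.055,0,0,0,78],
    [0.104,-0.011,0,0,0,0,66],
    [0.104,-0.011,0,0,0,0,66]
  ]
}}

```text
t: 40.35
ee_pos: [0.4702, 0.0517, 0.1804]
ee_rot: [[0.335, 0.942, 0.003], [0.942, -0.335, 0.0], [0.001, 0.002, -1.0]]
force: [0.4, -0.4, -1.4]
grip_width: 0.0698
gripper_force: 0.0
```

Call:
{"name": "arm_command", "arguments": {
  "plan": [
    [0.104,-0.011,0,0,0,0,66],
    [0.104,-0.011,0,0,0,0,66],
    [0.104,-0.011,0,0,0,0,66],
    [0.104,-0.011,0,0,0,0,66],
    [0.104,-0.011,0,0,0,0,66]
  ]
}}

```text
t: 40.85
ee_pos: [0.5181, 0.2561, 0.179]
ee_rot: [[0.333, 0.943, -0.0], [0.943, -0.333, -0.0], [-0.0, -0.0, -1.0]]
force: [0.7, 0.5, 0.4]
grip_width: 0.0662
gripper_force: 0.0
```

Call:
{"name": "arm_command", "arguments": {
  "plan": [
    [0.104,-0.011,0,0,0,0,66],
    [0.054,-0.005,0,0,0,0,66],
    [0,0,0,0,0,0,66],
    [0,0,0,0,0,0,66],
    [0,0,0,0,0,0,66]
  ]
}}

```text
t: 41.35
ee_pos: [0.5331, 0.3145, 0.179]
ee_rot: [[0.335, 0.942, -0.0], [0.942, -0.335, -0.002], [-0.002, 0.0, -1.0]]
force: [0.6, -0.7, 0.0]
grip_width: 0.0661
gripper_force: 0.0
```

Call:
{"name": "arm_command", "arguments": {
  "plan": [
    [0,0,0,0,0,0,66],
    [0,0,0,0,0,0,66]
  ]
}}

```text
t: 41.55
ee_pos: [0.5332, 0.3151, 0.1796]
ee_rot: [[0.334, 0.942, 0.0], [0.942, -0.334, -0.0], [-0.0, 0.0, -1.0]]
force: [0.6, 0.2, 1.1]
grip_width: 0.0662
gripper_force: 0.0
```

```bash
python3 d.py .5338 .3164 .061; python3 -c "
from m import *
c=cap('wrist','wk');e=cv2.fitEllipse(cv2.convexHull(blob(c,'black',(230,170,295,240)).astype(np.int32)));print(e,onz(c,*e[0],.104))"
```

```text
[0.5332 0.3151 0.1796] yaw -19.534717587352084 units [3.500e-03 1.000e-04 2.964e-01] 41.55
((261.02410888671875, 202.83045959472656), (32.59093475341797, 33.93000030517578), 178.66824340820312) [0.53361252 0.31695614 0.104     ]
```

Call:
{"name": "arm_command", "arguments": {
  "plan": [
    [0.003,0,0.03,0,0,0,66],
    [0,0,0.08,0,0,0,66],
    [0,0,0.08,0,0,0,66],
    [0,0,0.07,0,0,0,66],
    [0,0,0.035,0,0,0,66]
  ]
}}

```text
t: 42.1
ee_pos: [0.5317, 0.3162, 0.058]
ee_rot: [[0.333, 0.943, -0.004], [0.943, -0.333, -0.003], [-0.004, -0.003, -1.0]]
force: [-0.3, 0.3, 0.3]
grip_width: 0.0662
gripper_force: 0.0
```

Call:
{"name": "arm_command", "arguments": {
  "plan": [
    [0,0,0,0,0,0,66],
    [0,0,0,0,0,0,66],
    [0,0,0,0,0,0,66],
    [0,0,0,0,0,0,66],
    [0,0,0,0,0,0,66]
  ]
}}

```text
t: 42.6
ee_pos: [0.5339, 0.3178, 0.0624]
ee_rot: [[0.333, 0.943, 0.002], [0.943, -0.333, 0.001], [0.001, 0.001, -1.0]]
force: [0.5, -1.3, 1.4]
grip_width: 0.0662
gripper_force: 0.0
```

Call:
{"name": "arm_command", "arguments": {
  "plan": [
    [0,0,0,0,0,0,50],
    [0,0,0,0,0,0,40],
    [0,0,0,0,0,0,40],
    [0,0,0,0,0,0,40],
    [0,0,0,0,0,0,40]
  ],
  "grip_force": 20
}}

```text
t: 43.1
ee_pos: [0.5337, 0.3174, 0.0614]
ee_rot: [[0.333, 0.943, 0.0], [0.943, -0.333, 0.0], [0.0, 0.0, -1.0]]
force: [0.8, -0.4, 0.7]
grip_width: 0.0462
gripper_force: 19.9
```

Call:
{"name": "arm_command", "arguments": {
  "plan": [
    [0,0,0,0,0,0,40],
    [0,0,0,0,0,0,40],
    [0,0,0,0,0,0,40]
  ]
}}

```text
t: 43.4
ee_pos: [0.5336, 0.3175, 0.0614]
ee_rot: [[0.333, 0.943, 0.0], [0.943, -0.333, 0.0], [0.0, 0.0, -1.0]]
force: [0.9, 0.1, -0.0]
grip_width: 0.0459
gripper_force: 20.0
```

```bash
python3 d.py .4613 .0265 .063
```

```text
[0.5336 0.3175 0.0614] yaw -19.441418633562048 units [-0.7461  0.0716 -0.004 ] 43.4
```

Call:
{"name": "arm_command", "arguments": {
  "plan": [
    [0,0,-0.03,0,0,0,40],
    [0,0,-0.06,0,0,0,40],
    [0,0,-0.08,0,0,0,40],
    [0,0,-0.05,0,0,0,40],
    [-0.048,0.005,0,0,0,0,40]
  ]
}}

```text
t: 43.9
ee_pos: [0.53, 0.3032, 0.1536]
ee_rot: [[0.329, 0.944, 0.006], [0.944, -0.329, 0.007], [0.008, 0.003, -1.0]]
force: [-0.7, -0.1, -3.4]
grip_width: 0.0458
gripper_force: 20.0
```

Call:
{"name": "arm_command", "arguments": {
  "plan": [
    [-0.096,0.009,0,0,0,0,40],
    [-0.096,0.009,0,0,0,0,40],
    [-0.096,0.009,0,0,0,0,40],
    [-0.096,0.009,0,0,0,0,40],
    [-0.096,0.009,0,0,0,0,40]
  ]
}}

```text
t: 44.4
ee_pos: [0.4808, 0.1104, 0.1497]
ee_rot: [[0.332, 0.943, -0.0], [0.943, -0.332, 0.0], [-0.0, -0.0, -1.0]]
force: [0.8, -0.7, -2.1]
grip_width: 0.0457
gripper_force: 20.0
```

Call:
{"name": "arm_command", "arguments": {
  "plan": [
    [-0.096,0.009,0,0,0,0,40],
    [-0.072,0.007,0,0,0,0,40],
    [-0.047,0.005,0,0,0,0,40],
    [0,0,0.03,0,0,0,40],
    [0,0,0.06,0,0,0,40]
  ]
}}

```text
t: 44.9
ee_pos: [0.4627, 0.0282, 0.1145]
ee_rot: [[0.334, 0.943, 0.005], [0.943, -0.334, 0.001], [0.003, 0.004, -1.0]]
force: [1.0, 0.3, -3.7]
grip_width: 0.0457
gripper_force: 20.0
```

Call:
{"name": "arm_command", "arguments": {
  "plan": [
    [0,0,0.05,0,0,0,40],
    [0,0,0.03,0,0,0,40],
    [0,0,0,0,0,0,40],
    [0,0,0,0,0,0,40],
    [0,0,0,0,0,0,40]
  ]
}}

```text
t: 45.4
ee_pos: [0.4622, 0.0282, 0.0822]
ee_rot: [[0.332, 0.943, 0.002], [0.943, -0.332, 0.0], [0.001, 0.002, -1.0]]
force: [0.1, 0.0, -2.9]
grip_width: 0.0461
gripper_force: 20.0
```

Call:
{"name": "arm_command", "arguments": {
  "plan": [
    [0,0,0,0,0,0,40],
    [0,0,0,0,0,0,40]
  ]
}}

```text
t: 45.6
ee_pos: [0.4618, 0.0279, 0.082]
ee_rot: [[0.333, 0.943, 0.001], [0.943, -0.333, 0.0], [0.001, 0.001, -1.0]]
force: [0.5, -0.1, -2.4]
grip_width: 0.0456
gripper_force: 20.0
```

```bash
python3 d.py .4616 .0274 .0634
```

```text
[0.4618 0.0279 0.082 ] yaw -19.443642656898277 units [-0.0013 -0.0001  0.0465] 45.6
```

Call:
{"name": "arm_command", "arguments": {
  "plan": [
    [-0.001,0,0.025,0,0,0,40],
    [0,0,0.013,0,0,0,40],
    [0,0,0.006,0,0,0,40],
    [0,0,0,0,0,0,40],
    [0,0,0,0,0,0,40]
  ]
}}

```text
t: 46.1
ee_pos: [0.4611, 0.0275, 0.0635]
ee_rot: [[0.333, 0.943, -0.0], [0.943, -0.333, 0.0], [0.0, -0.0, -1.0]]
force: [0.3, -0.2, -2.8]
grip_width: 0.0457
gripper_force: 20.0
```

Call:
{"name": "arm_command", "arguments": {
  "plan": [
    [0,0,0.003,0,0,0,40],
    [0,0,0,0,0,0,40],
    [0,0,0,0,0,0,40]
  ]
}}

```text
t: 46.4
ee_pos: [0.4614, 0.0275, 0.063]
ee_rot: [[0.333, 0.943, 0.0], [0.943, -0.333, 0.0], [0.0, 0.0, -1.0]]
force: [-0.3, 0.3, 5.5]
grip_width: 0.0456
gripper_force: 20.0
```

```bash
python3 d.py .4616 .0274 .0634
```

```text
[0.4614 0.0275 0.063 ] yaw -19.440125241461775 units [ 0.      0.0006 -0.0009] 46.4
```

Call:
{"name": "arm_command", "arguments": {
  "plan": [
    [0,0,0,0,0,0,68],
    [0,0,0,0,0,0,68],
    [0,0,0,0,0,0,68],
    [0,0,0,0,0,0,68],
    [0,0,-0.05,0,0,0,68]
  ]
}}

```text
t: 46.9
ee_pos: [0.4592, 0.0272, 0.0809]
ee_rot: [[0.333, 0.943, -0.005], [0.943, -0.333, -0.0], [-0.002, -0.005, -1.0]]
force: [-0.5, 0.3, -0.3]
grip_width: 0.0674
gripper_force: 0.0
```

Call:
{"name": "arm_command", "arguments": {
  "plan": [
    [0,0,-0.09,0,0,0,68],
    [0,0,-0.09,0,0,0,68],
    [0,0,-0.07,0,0,-0.036,80],
    [0,0,0,0,0,-0.036,80],
    [0,0,0,0,0,-0.036,80]
  ]
}}

```text
t: 47.4
ee_pos: [0.4618, 0.0274, 0.1837]
ee_rot: [[-0.005, 1.0, 0.003], [1.0, 0.005, 0.0], [0.0, 0.003, -1.0]]
force: [0.0, 0.2, -0.6]
grip_width: 0.0786
gripper_force: 0.0
```

Call:
{"name": "arm_command", "arguments": {
  "plan": [
    [0.047,0.025,0,0,0,0,80],
    [0.093,0.05,0,0,0,0,80],
    [0.093,0.05,0,0,0,0,80],
    [0.093,0.05,0,0,0,0,80],
    [0.093,0.05,0,0,0,0,80]
  ]
}}

```text
t: 47.9
ee_pos: [0.5518, 0.1963, 0.1824]
ee_rot: [[0.0, 1.0, 0.0], [1.0, -0.0, -0.0], [-0.0, 0.0, -1.0]]
force: [1.1, -0.7, 0.3]
grip_width: 0.0798
gripper_force: 0.0
```

Call:
{"name": "arm_command", "arguments": {
  "plan": [
    [0.093,0.05,0,0,0,0,80],
    [0.093,0.05,0,0,0,0,80],
    [0.093,0.05,0,0,0,0,80],
    [0.047,0.025,0,0,0,0,80],
    [0,0,0,0,0,0,80]
  ]
}}

```text
t: 48.4
ee_pos: [0.6209, 0.3294, 0.1815]
ee_rot: [[-0.004, 1.0, -0.001], [1.0, 0.004, 0.002], [0.002, -0.001, -1.0]]
force: [-0.4, 0.5, 0.6]
grip_width: 0.0796
gripper_force: 0.0
```

Call:
{"name": "arm_command", "arguments": {
  "plan": [
    [0,0,0,0,0,0,80],
    [0,0,0,0,0,0,80],
    [0,0,0,0,0,0,80],
    [0,0,0,0,0,0,80]
  ]
}}

```text
t: 48.8
ee_pos: [0.6212, 0.3242, 0.183]
ee_rot: [[0.001, 1.0, 0.0], [1.0, -0.001, -0.0], [-0.0, 0.0, -1.0]]
force: [-0.1, -0.7, 0.4]
grip_width: 0.08
gripper_force: 0.0
```

```bash
python3 d.py .6229 .3263 .0787; python3 -c "
from m import *
c=cap('wrist','wl');e=cv2.fitEllipse(cv2.convexHull(blob(c,'gray',(210,150,310,258)).astype(np.int32)));print(e,onz(c,*e[0],.109))"
```

```text
[0.6212 0.3242 0.183 ] yaw -0.07479369158187214 units [0.0054 0.0041 0.2607] 48.8
((289.9985046386719, 182.503173828125), (3.3027069568634033, 6.620113849639893), 150.17962646484375) [0.64328761 0.34295705 0.109     ]
```

Call:
{"name": "arm_command", "arguments": {
  "plan": [
    [0.005,0.004,0.03,0,0,0,80],
    [0,0,0.08,0,0,0,80],
    [0,0,0.08,0,0,0,80],
    [0,0,0.05,0,0,0,80],
    [0,0,0.018,0,0,0,80]
  ]
}}

```text
t: 49.35
ee_pos: [0.621, 0.3262, 0.0757]
ee_rot: [[-0.0, 1.0, -0.005], [1.0, 0.0, -0.003], [-0.003, -0.005, -1.0]]
force: [-0.2, -0.5, -0.5]
grip_width: 0.0801
gripper_force: 0.0
```

Call:
{"name": "arm_command", "arguments": {
  "plan": [
    [0,0,0,0,0,0,80],
    [0,0,0,0,0,0,80],
    [0,0,0,0,0,0,80],
    [0,0,0,0,0,0,80],
    [0,0,0,0,0,0,80]
  ]
}}

```text
t: 49.85
ee_pos: [0.6232, 0.3276, 0.0804]
ee_rot: [[0.0, 1.0, 0.001], [1.0, -0.0, 0.001], [0.001, 0.001, -1.0]]
force: [-0.8, -0.7, 0.5]
grip_width: 0.0801
gripper_force: 0.0
```

```bash
python3 d.py .6229 .3263 .0787
```

```text
[0.6232 0.3276 0.0804] yaw -0.0032055570849542814 units [-0.0034 -0.0007  0.0041] 49.85
```

Call:
{"name": "arm_command", "arguments": {
  "plan": [
    [0,0,0,0,0,0,62],
    [0,0,0,0,0,0,50],
    [0,0,0,0,0,0,50],
    [0,0,0,0,0,0,50],
    [0,0,0,0,0,0,50]
  ],
  "grip_force": 20
}}

```text
t: 50.35
ee_pos: [0.623, 0.3274, 0.0794]
ee_rot: [[0.0, 1.0, 0.0], [1.0, -0.0, 0.0], [0.0, 0.0, -1.0]]
force: [0.2, -0.3, -0.1]
grip_width: 0.0544
gripper_force: 20.0
```

Call:
{"name": "arm_command", "arguments": {
  "plan": [
    [0,0,0,0,0,0,50],
    [0,0,0,0,0,0,50],
    [0,0,0,0,0,0,50]
  ]
}}

```text
t: 50.65
ee_pos: [0.6229, 0.3274, 0.0794]
ee_rot: [[0.0, 1.0, 0.0], [1.0, -0.0, 0.0], [0.0, 0.0, -1.0]]
force: [1.4, 0.6, -0.8]
grip_width: 0.0544
gripper_force: 20.0
```

```bash
python3 d.py .4705 .1085 .0806
```

```text
[0.6229 0.3274 0.0794] yaw -0.0010828285529627122 units [-0.5472 -0.3811 -0.0032] 50.65
```

Call:
{"name": "arm_command", "arguments": {
  "plan": [
    [0,0,-0.03,0,0,0,50],
    [0,0,-0.06,0,0,0,50],
    [0,0,-0.08,0,0,0,50],
    [0,0,-0.05,0,0,0,50],
    [-0.04,-0.028,0,0,0,0,50]
  ]
}}

```text
t: 51.15
ee_pos: [0.6133, 0.3154, 0.1719]
ee_rot: [[-0.002, 1.0, 0.007], [1.0, 0.002, 0.007], [0.007, 0.007, -1.0]]
force: [-0.1, 0.1, -3.0]
grip_width: 0.0542
gripper_force: 20.0
```

Call:
{"name": "arm_command", "arguments": {
  "plan": [
    [-0.081,-0.056,0,0,0,0,50],
    [-0.081,-0.056,0,0,0,0,50],
    [-0.081,-0.056,0,0,0,0,50],
    [-0.081,-0.056,0,0,0,0,50],
    [-0.081,-0.056,0,0,0,0,50]
  ]
}}

```text
t: 51.65
ee_pos: [0.498, 0.1481, 0.1677]
ee_rot: [[-0.0, 1.0, -0.0], [1.0, 0.0, -0.0], [-0.0, -0.0, -1.0]]
force: [1.3, -0.1, -2.3]
grip_width: 0.0543
gripper_force: 20.0
```

Call:
{"name": "arm_command", "arguments": {
  "plan": [
    [-0.06,-0.043,0,0,0,0,50],
    [-0.04,-0.03,0,0,0,0,50],
    [0,0,0.03,0,0,0,50],
    [0,0,0.06,0,0,0,50],
    [0,0,0.05,0,0,0,50]
  ]
}}

```text
t: 52.15
ee_pos: [0.4705, 0.1101, 0.1108]
ee_rot: [[-0.0, 1.0, 0.001], [1.0, 0.0, 0.001], [0.001, 0.001, -1.0]]
force: [-0.8, -0.6, -3.3]
grip_width: 0.0542
gripper_force: 20.0
```

Call:
{"name": "arm_command", "arguments": {
  "plan": [
    [0,0,0.03,0,0,0,50],
    [0,0,0,0,0,0,50],
    [0,0,0,0,0,0,50],
    [0,0,0,0,0,0,50],
    [0,0,0,0,0,0,50]
  ]
}}

```text
t: 52.65
ee_pos: [0.4711, 0.1097, 0.1002]
ee_rot: [[-0.0, 1.0, 0.002], [1.0, 0.0, 0.0], [0.0, 0.002, -1.0]]
force: [-0.6, -0.3, -1.8]
grip_width: 0.0541
gripper_force: 20.0
```

```bash
python3 d.py .4705 .1096 .0814
```

```text
[0.4711 0.1097 0.1002] yaw 0.001537948254543218 units [-0.0002 -0.0015  0.047 ] 52.65
```

Call:
{"name": "arm_command", "arguments": {
  "plan": [
    [0,-0.001,0.025,0,0,0,50],
    [0,0,0.013,0,0,0,50],
    [0,0,0.006,0,0,0,50],
    [0,0,0,0,0,0,50],
    [0,0,0,0,0,0,50]
  ]
}}

```text
t: 53.15
ee_pos: [0.47, 0.1095, 0.0816]
ee_rot: [[-0.0, 1.0, 0.0], [1.0, 0.0, 0.0], [0.0, 0.0, -1.0]]
force: [-0.9, 0.8, -2.8]
grip_width: 0.0546
gripper_force: 20.0
```

Call:
{"name": "arm_command", "arguments": {
  "plan": [
    [0,0,0.0025,0,0,0,50],
    [0,0,0,0,0,0,50],
    [0,0,0,0,0,0,50]
  ]
}}

```text
t: 53.45
ee_pos: [0.4702, 0.1096, 0.0812]
ee_rot: [[0.0, 1.0, 0.001], [1.0, -0.0, 0.0], [0.0, 0.001, -1.0]]
force: [-1.6, -0.4, 4.3]
grip_width: 0.0542
gripper_force: 20.0
```

```bash
python3 d.py .4705 .1096 .0814
```

```text
[0.4702 0.1096 0.0812] yaw -0.0008559757761024466 units [ 0.0001  0.0007 -0.0005] 53.45
```

Call:
{"name": "arm_command", "arguments": {
  "plan": [
    [0,0,0,0,0,0,80],
    [0,0,0,0,0,0,80],
    [0,0,0,0,0,0,80],
    [0,0,0,0,0,0,80],
    [0,0,-0.05,0,0,0,80]
  ]
}}

```text
t: 53.95
ee_pos: [0.4681, 0.1088, 0.099]
ee_rot: [[-0.0, 1.0, -0.005], [1.0, 0.0, -0.001], [-0.001, -0.005, -1.0]]
force: [0.4, 0.2, 0.4]
grip_width: 0.0785
gripper_force: 0.0
```

Call:
{"name": "arm_command", "arguments": {
  "plan": [
    [0,0,-0.1,0,0,0,87],
    [0,0,-0.1,0,0,0,87],
    [-0.09,0.007,-0.08,0,0,0,87],
    [-0.09,0,-0.08,0,0,0,87],
    [-0.094,0,-0.08,0,0,0,87]
  ]
}}

```text
t: 54.45
ee_pos: [0.4725, -0.0011, 0.2782]
ee_rot: [[-0.001, 1.0, 0.001], [1.0, 0.001, 0.0], [0.0, 0.001, -1.0]]
force: [0.8, 0.4, 0.2]
grip_width: 0.0869
gripper_force: 0.0
```

Call:
{"name": "arm_command", "arguments": {
  "plan": [
    [0,0,-0.05,0,0,0,87],
    [0,0,0,0,0,0,87],
    [0,0,0,0,0,0,87],
    [0,0,0,0,0,0,87],
    [0,0,0,0,0,0,87]
  ]
}}

```text
t: 54.95
ee_pos: [0.472, 0.0005, 0.2953]
ee_rot: [[-0.002, 1.0, -0.003], [1.0, 0.002, 0.0], [0.0, -0.003, -1.0]]
force: [0.0, -0.3, -0.3]
grip_width: 0.0868
gripper_force: 0.0
```

```bash
python3 d.py .4732 0 .2974
python3 - <<'E'
from m import *
c=cap('wrist','wz');b=load('wb');S=cap('scene','sz')
cv2.imwrite('pics/z.png',np.hstack([np.vstack([b['image'][20:260,190:400],c['image'][20:260,190:400]]),cv2.resize(S['image'][40:280,120:390],None,fx=2,fy=2)]))
print(b['pose'][:3,3],c['pose'][:3,3])
def lid(c): return onz(c,*cv2.fitEllipse(cv2.convexHull(blob(c,'gray',(230,40,295,110)).astype(np.int32)))[0],.111)
def cap_(c): return onz(c,*cv2.fitEllipse(cv2.convexHull(blob(c,'black',(236,135,272,170)).astype(np.int32)))[0],.106)
def tum(c): k=blob(c,'red',(205,165,280,250));return onz(c,*circ(k[k[:,1]>k[:,1].max()-28])[0],.106)
def fl(c): return [x.ravel().tolist() for x in cv2.approxPolyDP(cv2.convexHull(blob(c,'white',(228,118,282,180)).astype(np.int32)),3,True)]
for f in(lid,cap_,tum): print(f.__name__,f(b).round(4),f(c).round(4))
print(fl(b),fl(c))
E
```

```text
[0.472  0.0005 0.2953] yaw 0.09684572377130786 units [-0.0013  0.003  -0.0051] 54.95
[0.47063554 0.07377968 0.45935652] [0.47170819 0.07435687 0.45797693]
lid [0.4706 0.1068 0.111 ] [0.4701 0.1067 0.111 ]
cap_ [0.4608 0.026  0.106 ] [0.4602 0.0261 0.106 ]
tum [ 0.4449 -0.0505  0.106 ] [ 0.4446 -0.0504  0.106 ]
[[246, 124], [276, 137], [265, 173], [231, 161]] [[243, 125], [273, 136], [273, 148], [262, 174], [229, 163]]
```

View pics/z.png

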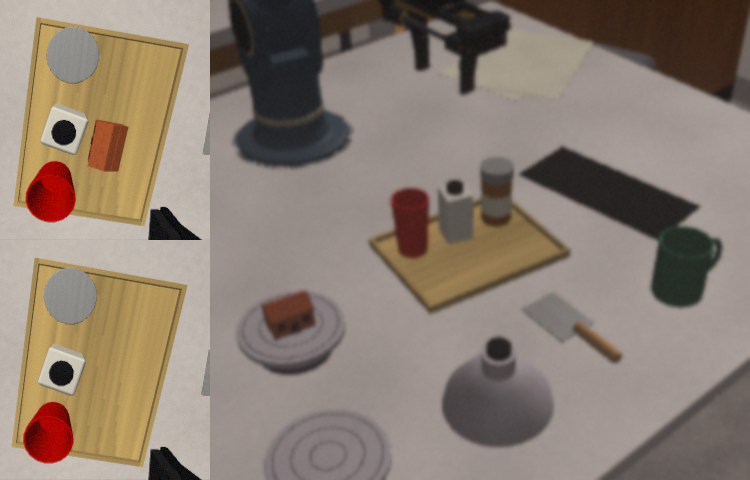

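The containers are back within about 0.6 mm of where they started, all upright. The house stands centred on the left-most disc, and the bystanders have not moved.

```bash
python3 -c "
from plant import ctrl
print(ctrl.job_done())"
```

```text
the job is handed in; nothing more can be done
None
```

The job is handed in at about 55 s of the 141 s allowed: the house stands upright within about 2 mm of the turntable's centre, and the tumbler, flask and jar are back upright in the tray within about 1 mm of where they started.

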